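# Centre-mark a DIN rail in the marking jig

### The arm

A 6-joint arm with a two-finger parallel gripper is mounted at the origin on a cart in front of the work surface, level with it; the furniture and walls round the work are solid. World frame = base frame: x ahead of the robot, y to its left, z up, the work surface at z = 0. Lengths are in m, angles in rad, forces in N, time in s.
With the tool pointing down it reaches from about 0.35 to 0.8 m from the base axis. Payload 7.3 kg.
Tool frame: the origin (TCP) lies between the finger pads, 19 mm behind the fingertips; this is the grasp point; z points along the fingers, y is the line along which they close (so a half turn about z gives the same grasp; the last joint's range is limited). The gripper opens to 85 mm and grips with 20 to 120 N. Pads are 22 mm wide; open, the fingers measure 114 mm over their backs; the gripper's body (76 mm by 85 mm) begins 54 mm behind the grasp point. The pads swing forward as they close: fully open they stand 13 mm farther back than shut.
Start: joints at [1.059, 0.342, 1.524, -0, 1.275, -0.146], TCP at [0.188, 0.49, 0.25] pointing down, gripper open.
Joint ranges: [-2.53, 2.53], [-0.77, 2.02], [0.04, 2.7], [-1, 4.14], [0.28, 2.66], [-3.11, 3.11]. Speed limits (rad/s): [2.57, 2.57, 3.14, 3.14, 3.14, 3.14].

### API

Orientations are given as a unit quaternion [x, y, z, w].
In Python, from plant import r gives the robot as it stands.
- The arm moves only by the tool send_rows, never from a script. Its argument "deltas" is a list that holds one entry, the list of rows, each a list of 6 numbers: the shift along the tool's x, y, z scaled (see below), then the turn, a rotation vector about the tool's x, y, z scaled (see below). In form: [[[dx, dy, dz, rx, ry, rz], ...]]. A call has 1 to 8 rows; each row shifts and turns the commanded pose from where the row before left it, along the tool's axes as they then stand; what a row does not reach is not made up. The controller multiplies each number of a shift by 60 mm and each number of a turn by 180 degrees. A row lasts 1/8 s, in which the tool goes at most 62.5 mm and 10.7 degrees, less where a joint would pass 70% of its speed; a pose out of reach is approached as far as the arm can. A call with a number of a shift or a turn outside -1 to 1 is refused whole. A call with a gripper value outside its range is refused whole. "fingers" is the opening, from 0 (shut) to 1 (fully open), set as the call begins (left out, the last holds). The fingers move at their own pace and stop on an object; "newtons" is the grip in N (left out, the last holds). Time passes only in rows, so rows that do not move let the fingers close. It gives the time, the measured TCP pose, the force, the opening and the grip force at its end, in the units of the state.
- r.read_state(): the state, without advancing time (a new reading comes with each control period).
- r.get_image(name): name is "side" or "top" or "wrist"; returns a dict with "frame" (480x640x3 uint8, red, green, blue), "range_z" (480x640 float32, m along the optical axis (not along the pixel's ray), 0 where there is no reading), "intrinsics" (3x3 intrinsics, pixels), "origin" and "rotation" of the camera in the world. Camera axes: x right, y down, z forward; pixel columns grow to the right and rows downward; lengths in m; the calibration is good to about 2 mm. A picture is of the moment at which its call begins.
- r.finish_job(): hands the job in; it is judged then, once.
The state is a dict: "time_s": time; "joint_positions": joint angles; "joint_velocities": joint speeds; "tau": joint torques, N m; "ee_pos": TCP position; "tcp_rot": TCP orientation; "force": force on the tool from outside, world axes, zero at the start; "wrist_torque": the same for the moment, N m; "finger_gap": finger opening in m; "gripper_force": force on a finger pad.
Only numpy, scipy, OpenCV 4.12 (cv2) and the standard library are available. Lean on these libraries where they do the work, as an engineer would, in place of code of your own. Each camera call takes 0.05 s, during which the arm holds its last target. There are 200 camera calls.

### The job

Mark the loose DIN rail for drilling in the blue rail marking jig: first turn the black dial until its white line points at the red tab, which moves the end stop to the right distance. Then lay the rail on the jig's bed from its open end, slide it under the bridge until its end rests against the stop, and let go of it. Last, strike the sprung punch head right down with one or more quick blows of the mallet (no slow push, and not with the hand), and stand the mallet back on the bench on its face; leave the other things on the bench where they are.

Things in the scene. Friction and masses are not known exactly. Their poses are not given: they have to be found in the camera images.
- jig: Rail marking jig, bolted down, placed anew each run. Origin on the bench under the punch axis; y runs along the rail to the open loading end, z up. Grey base 96 x 250 x 12 mm, y = -138 to 112 mm. Blue bridge, y = -22 to 22 mm, 71 mm wide, 68 mm high, the punch above; its window is 39 mm wide, up to 48 mm high. Blue dial housing 70 x 66 x 36 mm round y = -95 mm.
- rail_bed (a point): Point on the steel bed's top on its middle line at jig y = 60 mm, 26 mm above the bench; axes as the jig's. The bed is 22 mm wide, y = -12 to 105 mm, so the rail overhangs it on both sides. Steel lead-in plates, 36 mm high, flare from 39 mm apart at y = 22 mm to 57 mm at y = 50 mm.
- stop_face (a point): Middle of the steel end stop's face that the rail's end meets, at the height of the bed's top; axes as the jig's, so +y points from the stop to the rail. The stop stands 18 mm + 12 mm per rad of dial from the punch axis on the -y side, 32 mm wide, top 43 mm above the bench; it is held by friction (about 16 N).
- dial (a joint): Black dial's angle, rad, 0 to 2.2, grows clockwise seen from above; at 0 its white line points along the jig's +y. Stays where it is left; turns with about 0.25 N m.
- dial_grip (a point): On the dial's vertical axis (jig y = -95 mm), 70 mm above the bench, a good TCP height. The dial has an upright bar grip 12 mm thick, 40 mm long, from 47 to 78 mm above the bench; the white line runs along the bar. The point's own y axis points along the bar to the white line, so the fingers close along its x axis. Round skirt of 46 mm diameter under the bar.
- dial_line (a point): Outer end of the white line's direction, 26 mm from the dial's axis, 45 mm above the bench; turns with the dial.
- red_tab (a joint): Angle of the red tab on the white scale disc (67 mm across), rad, measured as the dial's: the dial points at the tab when both are equal. Stiff, must not be moved; top 46 mm above the bench, 26 to 35 mm from the axis.
- tab_tip (a point): Inner tip of the red tab, 26 mm from the dial's axis, 45 mm above the bench.
- rail: Loose yellowish top-hat rail offcut, 35 x 160 x 8 mm, 90 g, lying flat on the bench, flanges up. Origin at the centre of its underside, y along its 160 mm length, z up. Both ends are alike.
- punch (a joint): How far the punch is driven down, m: 0 up (rest), its tip bites into the rail at 0.015, end of travel 0.024. Spring: about 1.4 N at the start, 6 N at the end; returns by itself.
- punch_top (a point): Middle of the top of the steel punch head, 38 mm in diameter, 132 mm above the bench at rest; moves with the punch. Nothing of the jig is higher.
- mallet: Soft-faced mallet, 340 g, rubber-covered neck, standing on an orange face, handle level. Head: upright cylinder of 50 mm diameter, 84 mm tall. Origin at the centre of its lower face, z up; the handle points along its own -x, from 19 to 179 mm, 24 mm wide and 30 mm tall to 104 mm, then 26 x 32 mm, its middle 42 mm above the bench. Centre of mass about 15 mm from the head's axis.
- mallet_grip (a point): Point on the middle of the mallet's handle 65 mm from the head's axis, 42 mm above its lower face; axes as the mallet's, so the fingers close along its y axis. A grip of about 60 N holds it well through the blow.
- tin_can: Bystander: white tin, 70 mm diameter, 102 mm tall, origin at the middle of its underside.
- pill_bottle: Bystander: white bottle, 40 mm diameter, 80 mm tall, origin at the middle of its underside.
- tape_blue: Bystander: roll of blue tape, 60 mm diameter, 19 mm high, lying flat, origin at the middle of its underside.
- multimeter: Bystander: multimeter, 140 (x) x 68 x 43 mm, origin at the middle of its underside.
- side_cutter: Bystander: red-handled pliers, 45 x 146 (y) x 13 mm, origin at the middle of the underside.
- pouch_red: Bystander: red pouch, 50 x 70 (y) x 14 mm, beside the mallet's handle, origin at the middle of its underside.
- screwdriver_2: Bystander: yellow screwdriver, 18 x 145 (y) x 19 mm, beside the rail, origin at the middle of its underside.
- long_nose: Bystander: blue-handled long-nose pliers, 45 x 167 (y) x 13 mm, lying beyond the jig's loading end, origin at the middle of the underside.
Things that resemble listed ones, but are neither listed nor needed, are in the scene too. Leave any pink look-alike of the rail alone.

How it is judged:
By the outcome, as a careful person would: the job done as asked, in the order asked, and still so for the second after the job is handed in, with the robot touching nothing.
It also fails if it takes over 72 s, if anything falls off the work surface, if the arm or the gripper's body presses on something with over 40 N, if the wrist force passes 120 N, or if a joint passes its speed limit or range.

## Working session

There is one attempt and no reset: what is moved stays moved. The work goes in short steps, Python scripts to look and compute and a tool call to move; the robot and the scene stay as the last step left them, time stands still between calls to the robot, and variables do not carry over. Pictures are saved under pics/ and viewed, at most 10 in all, crops included, and the job is handed in when it is done.

Besides the shell and the picture viewer there is one more tool, called by a JSON object that holds its "fn" and its "kwargs", one argument or row to a line. send_rows: Moves the arm, as the interface text tells. Shifts and turns lie within -1 to 1; 1 stands for 60 mm of shift or 180 degrees of turn. Its arguments: {"type":"object","properties":{"deltas":{"type":"array"},"fingers":{"type":"number"},"newtons":{"type":"number"}},"required":["deltas"]}

```bash
mkdir -p pics; ls; cat > h.py <<'E'
import numpy as np, cv2
from plant import r
def cam(n):
    d=r.get_image(n); np.savez('%s.npz'%n,**d); return d
def load(n): return dict(np.load('%s.npz'%n))
def save(d,f,crop=None,s=1):
    im=d['frame'][:,:,::-1]
    if crop: im=im[crop[1]:crop[3],crop[0]:crop[2]]
    cv2.imwrite('pics/'+f,cv2.resize(im,None,fx=s,fy=s))
def ray(d,uv):
    K=d['intrinsics'];uv=np.atleast_2d(uv).astype(float)
    return np.c_[(uv[:,0]-K[0,2])/K[0,0],(uv[:,1]-K[1,2])/K[1,1],np.ones(len(uv))]@d['rotation'].T
def plane(d,uv,z):
    v=ray(d,uv); return d['origin']+v*((z-d['origin'][2])/v[:,2])[:,None]
def cloud(d):
    v,u=np.mgrid[:480,:640]; R=ray(d,np.c_[u.ravel(),v.ravel()])
    return (d['origin']+R*d['range_z'].reshape(-1,1)).reshape(480,640,3)
def proj(d,p):
    q=(np.atleast_2d(p)-d['origin'])@d['rotation']; q=q@d['intrinsics'].T; return q[:,:2]/q[:,2:]
E
python3 - <<'E'
from h import *
for n in['top','side','wrist']:
    d=cam(n);save(d,n+'0.png');print(n,d['origin'].round(3),d['rotation'].round(2).tolist(),d['intrinsics'][0,0])
s=r.read_state();print(s)
E
```

```text
pics
top [ 0.361 -0.01   1.435] [-0.71, 0.71, -0.03, 0.02] 520.6699824834741
side [-0.763 -0.373  1.226] [0.73, -0.54, 0.25, -0.33] 598.5106558655582
wrist [0.12  0.515 0.373] [0.82, 0.56, 0.08, 0.12] 376.56176340698374
{'time_s': 0.15, 'joint_positions': array([ 1.05902175e+00,  3.42582791e-01,  1.52478350e+00, -2.89347893e-05,
        1.27539489e+00, -1.45977982e-01]), 'joint_velocities': array([-0.00099339, -0.00265658, -0.00266729, -0.00134233, -0.00068464,
        0.00166347]), 'tau': array([ 1.97279223e-03, -4.33908570e+01, -2.46146303e+01, -2.10843377e-04,
        5.59633612e-03,  1.47806026e-05]), 'ee_pos': array([0.18763062, 0.49003525, 0.24948007]), 'tcp_rot': array([ 1.81876110e-01,  9.83321280e-01, -5.57419829e-04, -1.75608619e-04]), 'force': array([-0.47138593, -0.54831436,  0.97281651]), 'wrist_torque': array([-0.01653966, -0.01979771,  0.0178755 ]), 'gripper_force': 0.0, 'finger_gap': 0.085296309160562}
```

View pics/top0.png

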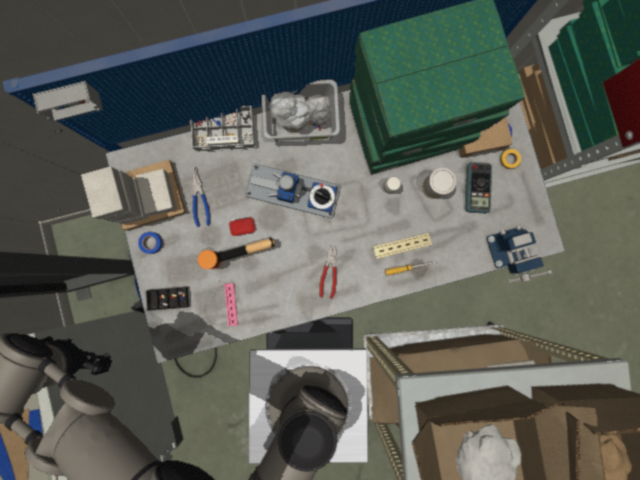

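View pics/side0.png

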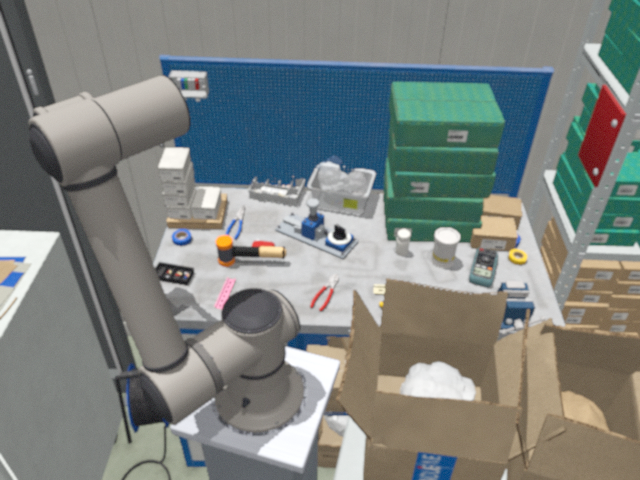

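The top view shows the jig at about (293,188), with the dial at (321,197) on its right and the open end to the left. The mallet head is at (208,258), the rail at (403,245), the screwdriver at (407,268) and the pouch at (242,226). The side view agrees. `rotation` is a quaternion, so I'll convert it.

```bash
cat >> h.py <<'E'
from scipy.spatial.transform import Rotation as Ro
_l=load
def fix(d):
    if np.shape(d['rotation'])==(4,): d['rotation']=Ro.from_quat(d['rotation']).as_matrix()
    return d
def load(n): return fix(_l(n))
_c=cam
def cam(n): return fix(_c(n))
def mask(d,lo,hi,box=None):
    hsv=cv2.cvtColor(d['frame'],cv2.COLOR_RGB2HSV); m=cv2.inRange(hsv,np.array(lo),np.array(hi))
    if box:
        k=np.zeros_like(m);k[box[1]:box[3],box[0]:box[2]]=1;m=m*k
    return m
def big(m):
    c=cv2.findContours(m,cv2.RETR_EXTERNAL,cv2.CHAIN_APPROX_NONE)[0]
    return max(c,key=cv2.contourArea)[:,0,:]
E
python3 - <<'E'
from h import *
d=load('top')
T=lambda u,v,z:plane(d,[u,v],z)[0].round(3)
for n,u,v,z in[('dial',321,196,.078),('punch',290,183,.132),('open',251,177,.012),('end',338,203,.012),('mhead',208,259,.084),('mend',271,243,.057),('railA',376,251,.008),('railB',430,239,.008),('pouch',242,226,.014),('long',203,222,.013)]:print(n,T(u,v,z))
P=cloud(d)
for u,v in[(290,183),(321,196),(208,259),(403,245),(300,240)]:print(u,v,P[v,u].round(3))
c=big(mask(d,(15,50,120),(35,255,255),(365,225,440,265)));print(cv2.minAreaRect(c))
save(d,'t1.png',(180,150,460,310),2.8)
w=load('wrist');print(plane(w,[[320,240],[0,0],[639,0],[639,479],[0,479]],0).round(3))
E
```

```text
dial [ 0.559 -0.034  0.078]
punch [0.584 0.045 0.132]
open [0.622 0.157 0.012]
end [ 0.55  -0.082  0.012]
mhead [0.394 0.258 0.084]
mend [0.437 0.098 0.057]
railA [ 0.417 -0.186  0.008]
railB [ 0.45  -0.336  0.008]
pouch [0.486 0.181 0.014]
long [0.497 0.287 0.013]
290 183 [0.584 0.045 0.135]
321 196 [ 0.559 -0.034  0.081]
208 259 [0.394 0.258 0.085]
403 245 [ 0.434 -0.262  0.002]
300 240 [ 0.448  0.023 -0.001]
((402.20587158203125, 245.32350158691406), (12.854388236999512, 57.96602249145508), 75.96376037597656)
[[ 0.216  0.477  0.   ]
 [-0.086  0.295  0.   ]
 [ 0.113  0.812  0.   ]
 [ 0.651  0.74   0.   ]
 [ 0.364 -0.014  0.   ]]
```

View pics/t1.png

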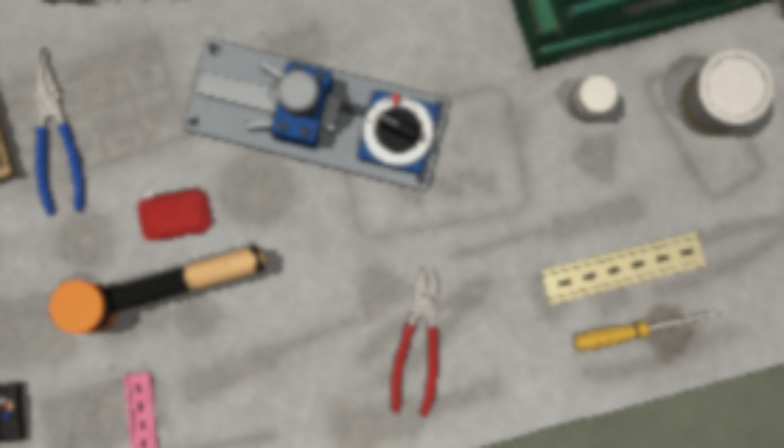

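The crop shows the jig with its dial bar running up-left to down-right at crop (400,130). The red tab is at (397,99), the punch at (299,90), the rail at (623,267) and the mallet at (80,307). I'll move the wrist over the dial next.

```bash
cat >> h.py <<'E'
def plan(p,head,n=None,start=None,q=None):
    """rows (tool shift, rz) towards TCP p, tool pointing down with y-axis heading (deg); mod 180 if q"""
    s=r.read_state(); p0=np.array(s['ee_pos']);R0=Ro.from_quat(s['tcp_rot'])
    h=np.radians(head); R1=Ro.from_matrix(np.array([[-np.sin(h),np.cos(h),0],[np.cos(h),np.sin(h),0],[0,0,-1]]).T)
    # columns: x heading h+90, y heading h, z down
    h0=np.degrees(np.arctan2(*R0.as_matrix()[[1,0],1])); print('t',s['time_s'],'p',p0.round(4),'head',h0.round(2),'j6',s['joint_positions'][5].round(2),'tilt',np.degrees(np.arccos(-R0.as_matrix()[2,2])).round(2))
    dv=(R0.inv()*R1).as_rotvec(); d=np.array(p)-p0
    k=max(int(np.ceil(np.linalg.norm(d)/.058)),int(np.ceil(np.degrees(np.linalg.norm(dv))/10.4)),1)
    n=n or k
    for i in range(n):
        Ri=R0*Ro.from_rotvec(dv*i/n)
        print(np.r_[Ri.inv().apply(d/n)/.06,dv/n/np.pi].round(3).tolist(),end=',\n')
    print('n',n)
E
python3 -c "
from h import *
plan([.56,-.03,.22],-43)"
```

```text
t 0.15 p [0.1876 0.49   0.2495] head 69.04 j6 -0.15 tilt 0.07
[-0.741, -0.489, 0.041, -0.0, 0.0, 0.052],
[-0.811, -0.363, 0.041, -0.0, 0.0, 0.052],
[-0.859, -0.226, 0.041, -0.0, 0.0, 0.052],
[-0.884, -0.084, 0.041, -0.0, 0.0, 0.052],
[-0.886, 0.061, 0.041, -0.0, 0.0, 0.052],
[-0.865, 0.204, 0.041, -0.0, 0.0, 0.052],
[-0.82, 0.341, 0.041, -0.0, 0.0, 0.052],
[-0.754, 0.47, 0.041, -0.0, 0.0, 0.052],
[-0.668, 0.586, 0.041, -0.0, 0.0, 0.052],
[-0.564, 0.686, 0.041, -0.0, 0.0, 0.052],
[-0.445, 0.769, 0.041, -0.0, 0.0, 0.052],
[-0.314, 0.831, 0.041, -0.0, 0.0, 0.052],
n 12
```

{"fn": "send_rows", "kwargs": {
  "deltas": [
    [[-0.74, -0.49, 0.04, 0, 0, 0.052], [-0.81, -0.36, 0.04, 0, 0, 0.052], [-0.86, -0.23, 0.04, 0, 0, 0.052], [-0.88, -0.08, 0.04, 0, 0, 0.052], [-0.89, 0.06, 0.04, 0, 0, 0.052], [-0.86, 0.2, 0.04, 0, 0, 0.052], [-0.82, 0.34, 0.04, 0, 0, 0.052], [-0.75, 0.47, 0.04, 0, 0, 0.052]]
  ],
  "fingers": 0.6
}}

```text
time_s: 1.15
ee_pos: [0.4358, 0.1422, 0.2307]
tcp_rot: [0.744, 0.668, 0.0, -0.0]
force: [0.4, 0.4, 1.2]
finger_gap: 0.0514
gripper_force: 0.0
```

{"fn": "send_rows", "kwargs": {
  "deltas": [
    [[-0.67, 0.59, 0.04, 0, 0, 0.052], [-0.56, 0.69, 0.04, 0, 0, 0.052], [-0.44, 0.77, 0.04, 0, 0, 0.052], [-0.31, 0.83, 0.04, 0, 0, 0.052], [0, 0, 0, 0, 0, 0], [0, 0, 0, 0, 0, 0]]
  ]
}}

```text
time_s: 1.9
ee_pos: [0.5588, -0.0292, 0.2207]
tcp_rot: [0.918, 0.397, -0.001, -0.001]
force: [-0.4, 1.0, -0.6]
finger_gap: 0.0511
gripper_force: 0.0
```

```bash
python3 - <<'E'
from h import *
w=cam('wrist');save(w,'w1.png');plan([.56,-.03,.22],-43)
print(proj(w,[[.559,-.034,.078],[.584,.045,.132]]))
E
```

```text
t 1.95 p [ 0.5587 -0.0287  0.221 ] head -43.19 j6 0.57 tilt 0.07
[-0.001, 0.031, 0.017, -0.0, 0.0, -0.001],
n 1
[[325.9735706  239.91525081]
 [261.32405468 133.82457065]]
```

View pics/w1.png

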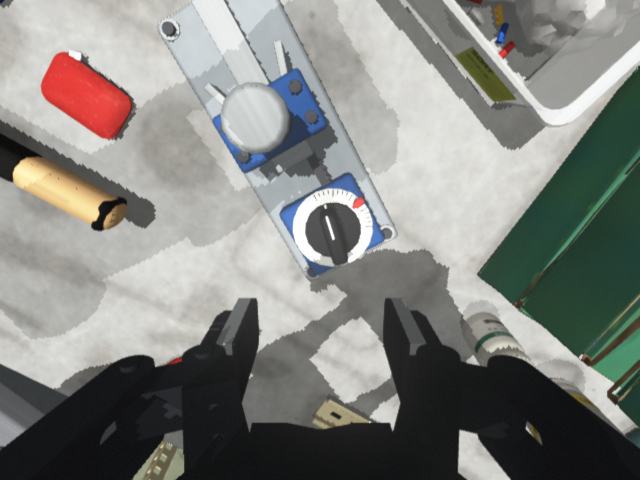

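The wrist view shows the dial at (333,231), its white line from the centre towards (325,212) and the red tab at (359,202). The punch head is at (255,118) and the jig's base edges are clear.

```bash
python3 - <<'E'
from h import *
w=load('wrist');P=cloud(w);z=P[:,:,2]
for u,v in[(333,231),(330,225),(255,118),(300,230),(359,202),(350,130),(440,280),(345,100)]:print((u,v),P[v,u].round(4))
# white disc
m=mask(w,(0,0,190),(180,40,255),(270,160,400,285)); c=big(m); e=cv2.fitEllipse(cv2.convexHull(c)); print('disc',e)
ax=plane(w,e[0],.044)[0];print('axis',ax.round(4))
hull=plane(w,cv2.convexHull(c)[:,0,:],.044);print('disc r',np.linalg.norm(hull-ax,axis=1).round(4)[::6])
# red tab
hs=cv2.cvtColor(w['frame'],cv2.COLOR_RGB2HSV);k=np.zeros((480,640),np.uint8);k[180:230,330:390]=255
m=(cv2.inRange(hs,(0,120,80),(8,255,255))|cv2.inRange(hs,(170,120,80),(180,255,255)))&k
tab=plane(w,np.argwhere(m)[:,::-1],.046).mean(0);print('tab',m.sum()//255,tab.round(4),np.linalg.norm(tab-ax))
# white line: bright pixels inside bar
m=mask(w,(0,0,150),(180,60,255)); k[:]=0;cv2.circle(k,(332,228),19,255,-1);uv=np.argwhere(m&k)[:,::-1];print('line uv',len(uv))
L=plane(w,uv,.078);c0=L.mean(0);d=np.linalg.svd((L-c0)[:,:2])[2][0];print('line',c0.round(4),np.degrees(np.arctan2(d[1],d[0])),L[:,:2].ptp(0) if hasattr(L,'ptp') else '')
print('line zs',np.median(z[uv[:,1],uv[:,0]]))
# punch
m=((z>.125)&(z<.145)).astype(np.uint8)*255;m[300:]=0;c=big(m);(pc,rad)=cv2.minEnclosingCircle(c);pp=plane(w,cv2.fitEllipse(c)[0],.132)[0];print('punch',pc,rad,pp.round(4),'cloud',P[m>0].mean(0).round(4))
# base by depth
m=((z>.007)&(z<.017)).astype(np.uint8)*255;m[300:]=0;m[:,:140]=0;m[:,420:]=0
m=cv2.morphologyEx(m,cv2.MORPH_OPEN,np.ones((3,3)));c=big(m);B=plane(w,c,.012);np.save('B.npy',B)
print('base rect',cv2.minAreaRect(B[:,:2].astype(np.float32)*1000))
v=pp-ax;print('jig y head (dial->punch)',np.degrees(np.arctan2(v[1],v[0])),np.linalg.norm(v[:2]))
v=tab-ax;print('tab head',np.degrees(np.arctan2(v[1],v[0])))
v=c0-ax;print('line from ax',np.degrees(np.arctan2(v[1],v[0])),np.linalg.norm(v[:2]))
# top camera punch/disc
t=load('top');Q=cloud(t);m=((Q[:,:,2]>.12)&(Q[:,:,2]<.145)).astype(np.uint8)*255;k=np.zeros_like(m);k[165:205,270:310]=1;c=big(m*k);print('top punch',plane(t,cv2.fitEllipse(c)[0],.132)[0].round(4))
m=mask(t,(0,0,190),(180,50,255),(305,180,340,215));print('top disc',plane(t,cv2.fitEllipse(cv2.convexHull(big(m)))[0],.044)[0].round(4))
E
```

```text
(333, 231) [ 0.5674 -0.0325  0.0782]
(330, 225) [ 0.5687 -0.0279  0.0775]
(255, 118) [0.5873 0.0531 0.1313]
(300, 230) [ 0.5421 -0.021   0.0396]
(359, 202) [ 0.5939 -0.0357  0.0468]
(350, 130) [0.6282 0.0081 0.0012]
(440, 280) [ 0.5984 -0.1572 -0.0006]
(345, 100) [ 6.416e-01  2.920e-02 -6.000e-04]
disc ((310.64111328125, 237.6909637451172), (91.5008544921875, 129.64358520507812), 65.11996459960938)
axis [ 0.5449 -0.0311  0.044 ]
disc r [0.0442 0.0524 0.046  0.0417]
tab 79 [ 0.5931 -0.0356  0.046 ] 0.04849425910436561
line uv 80
line [ 0.5672 -0.0292  0.078 ] -115.46387903824353 
line zs 0.0786317644927472
punch (254.10345458984375, 118.1551742553711) 36.5867919921875 [0.5871 0.0532 0.132 ] cloud [ 0.6233 -0.0246  0.1327]
base rect ((609.7425537109375, 27.760818481445312), (234.8943328857422, 37.0698356628418), 75.64603424072266)
jig y head (dial->punch) 63.38020063813451 0.09427789314487968
tab head -5.307926309058593
line from ax 4.911775933061454 0.022413534279491228
top punch [0.5871 0.0556 0.132 ]
top disc [ 0.5634 -0.0365  0.044 ]
```

```bash
python3 - <<'E'
from h import *
w=load('wrist');P=cloud(w);z=P[:,:,2]
k=np.zeros((480,640),np.uint8);cv2.circle(k,(333,228),55,255,-1)
m=mask(w,(0,0,150),(180,50,255))&k&((z>.036).astype(np.uint8)*255);c=big(cv2.morphologyEx(m,cv2.MORPH_OPEN,np.ones((2,2))))
H=plane(w,cv2.convexHull(c)[:,0,:],.041)[:,:2]
from scipy.optimize import least_squares
s=least_squares(lambda q:np.hypot(*(H-q[:2]).T)-q[2],[.567,-.033,.033],loss='soft_l1',f_scale=.001);print('disc',s.x.round(4),'z',np.median(z[m>0]),abs(s.fun).max())
ax=s.x[:2]
f=lambda p:(np.degrees(np.arctan2(*(p[:2]-ax)[::-1])).round(2),np.linalg.norm(p[:2]-ax).round(4))
print('tab',f(np.array([.5931,-.0356])))
hs=cv2.cvtColor(w['frame'],cv2.COLOR_RGB2HSV)
print('jigy',f(np.array([.587,.0535])))
# line heading near bar; use uv of white inside bar, top height .0785
kk=np.zeros_like(k);cv2.circle(kk,(330,226),17,255,-1)
uv=np.argwhere(mask(w,(0,0,150),(180,60,255))&kk&((z>.07).astype(np.uint8)*255))[:,::-1];L=plane(w,uv,.0785)[:,:2];c0=L.mean(0);d=np.linalg.svd(L-c0)[2][0];print('line',len(uv),c0.round(4),np.degrees(np.arctan2(d[1],d[0])),f(c0))
b=P[(z>.06)&(z<.085)&(k>0)];(cc,wh,a)=cv2.minAreaRect(b[:,:2].astype(np.float32)*1000);print('bar',cc,wh,a,'centroid',b.mean(0))
# base edges: both long edges in image from depth z~.012
for (x0,x1) in((0,0),):
    m=((z>.008)).astype(np.uint8)
    L=[];R=[]
    for v in range(40,250,6):
        row=np.where(m[v,140:420])[0]+140
        if len(row): L.append((row[0],v));R.append((row[-1],v))
    for n,E in(('L',L),('R',R)):
        Q=plane(w,np.array(E),.012)[:,:2]
        l=cv2.fitLine(Q.astype(np.float32)*1000,cv2.DIST_HUBER,0,.01,.01).ravel();print(n,np.degrees(np.arctan2(l[1],l[0])),l[2:]/1000)
        nrm=np.array([-l[1],l[0]]);print(((Q*1000-l[2:])@nrm).round(1)); print('dist of axis',(ax*1000-l[2:])@nrm,'punch',(np.array([587,53.5])-l[2:])@nrm)
E
```

```text
disc [ 0.563  -0.0392  0.0332] z 0.0403403635481176 0.00047501166027219544
tab (np.float64(6.87), np.float64(0.0303))
jigy (np.float64(75.47), np.float64(0.0958))
line 80 [ 0.5673 -0.0291] -115.46387903824363 (np.float64(66.88), np.float64(0.011))
bar (562.5755004882812, -38.582359313964844) (40.635990142822266, 12.01720905303955) 63.943790435791016 centroid [ 0.56384835 -0.03669708  0.07693491]
L 75.15782 [0.5462322  0.08867081]
[ 2.00e-01 -1.00e-01  3.00e-01 -1.00e-01 -4.00e-01  0.00e+00 -3.00e-01
 -6.00e-01 -2.00e-01 -6.00e-01 -2.00e-01 -5.00e-01 -8.00e-01 -4.00e-01
 -0.00e+00 -3.00e-01  3.74e+01 -3.00e-01 -6.00e-01 -2.00e-01 -5.00e-01
  7.39e+01  7.16e+01 -8.00e-01 -1.10e+00 -7.00e-01  2.86e+01 -1.40e+00
  4.86e+01  7.22e+01  2.30e+00  1.01e+02 -1.60e+00 -1.20e+00  8.27e+01]
dist of axis -48.943274910835974 punch -48.41681257088089
R 75.192505 [ 0.6202047  -0.00463875]
[-45.3   0.7 -22.5   0.7 -56.7 -28.5   0.7   0.7   0.7   0.7   0.7   0.7
   0.7  -0.   -0.   -0.    0.7  -0.   -0.    0.   -9.1   0.    0.    0.
 -20.8   0.    0.    0.    0.    0.   -0.8  -0.8  -0.8   4.1  15.4]
dist of axis 46.49214843649273 punch 46.96063631288084
```

```bash
python3 -c "
from h import *
plan([.563,-.039,.07],-25.7,4)"
```

```text
t 1.95 p [ 0.5587 -0.0287  0.221 ] head -43.19 j6 0.57 tilt 0.07
[-0.019, 0.043, 0.629, -0.0, 0.0, -0.024],
[-0.022, 0.041, 0.629, -0.0, 0.0, -0.024],
[-0.025, 0.039, 0.629, -0.0, 0.0, -0.024],
[-0.028, 0.037, 0.629, -0.0, 0.0, -0.024],
n 4
```

{"fn": "send_rows", "kwargs": {
  "deltas": [
    [[-0.047, 0.08, 0.3, 0, 0, -0.05], [-0.047, 0.08, 0.5, 0, 0, -0.047], [0, 0, 0.72, 0, 0, 0], [0, 0, 0.6, 0, 0, 0], [0, 0, 0.4, 0, 0, 0], [0, 0, 0, 0, 0, 0]]
  ]
}}

```text
time_s: 2.7
ee_pos: [0.5618, -0.0384, 0.0688]
tcp_rot: [0.847, 0.532, -0.001, -0.001]
force: [0.2, -0.3, 0.2]
finger_gap: 0.051
gripper_force: 0.0
```

{"fn": "send_rows", "kwargs": {
  "deltas": [
    [[0, 0, 0, 0, 0, 0], [0, 0, 0, 0, 0, 0], [0, 0, 0, 0, 0, 0], [0, 0, 0, 0, 0, 0]]
  ],
  "fingers": 0,
  "newtons": 80
}}

```text
time_s: 3.2
ee_pos: [0.5633, -0.0394, 0.0717]
tcp_rot: [0.847, 0.531, 0.001, 0.0]
force: [-2.9, 2.8, 7.8]
finger_gap: 0.0108
gripper_force: 78.7
```

```bash
python3 -c "
from h import *
plan([.563,-.039,.07],-83.1,8);print(r.read_state()['force'],r.read_state()['wrist_torque'])"
```

```text
t 3.2 p [ 0.5633 -0.0394  0.0717] head -25.81 j6 0.24 tilt 0.06
[0.0, -0.001, 0.004, 0.0, -0.0, 0.04],
[0.0, -0.001, 0.004, 0.0, -0.0, 0.04],
[0.0, -0.001, 0.004, 0.0, -0.0, 0.04],
[0.0, -0.001, 0.004, 0.0, -0.0, 0.04],
[-0.0, -0.001, 0.004, 0.0, -0.0, 0.04],
[-0.0, -0.001, 0.004, 0.0, -0.0, 0.04],
[-0.0, -0.001, 0.004, 0.0, -0.0, 0.04],
[-0.0, -0.001, 0.004, 0.0, -0.0, 0.04],
n 8
[-2.9319201   2.79845839  7.83310881] [0.4356511  0.58939431 0.04609935]
```

{"fn": "send_rows", "kwargs": {
  "deltas": [
    [[0, 0, -0.02, 0, 0, 0.04], [0, 0, 0, 0, 0, 0.04], [0, 0, 0, 0, 0, 0.04], [0, 0, 0, 0, 0, 0.04], [0, 0, 0, 0, 0, 0.04], [0, 0, 0, 0, 0, 0.04], [0, 0, 0, 0, 0, 0.04], [0, 0, 0, 0, 0, 0.04]]
  ]
}}

```text
time_s: 4.2
ee_pos: [0.5622, -0.0382, 0.0718]
tcp_rot: [0.998, 0.056, -0.001, -0.001]
force: [-3.2, 7.4, 2.2]
finger_gap: 0.0106
gripper_force: 79.3
```

{"fn": "send_rows", "kwargs": {
  "deltas": [
    [[0, 0, 0, 0, 0, 0], [0, 0, 0, 0, 0, 0], [0, 0, 0, 0, 0, 0]]
  ]
}}

```text
time_s: 4.58
ee_pos: [0.5622, -0.0381, 0.0718]
tcp_rot: [0.998, 0.057, -0.001, -0.001]
force: [-3.4, 9.0, 0.7]
finger_gap: 0.0109
gripper_force: 79.3
```

```bash
python3 -c "
from h import *
plan([.563,-.039,.07],-83.1,1);print(r.read_state()['force'],r.read_state()['wrist_torque'])"
```

```text
t 4.575 p [ 0.5622 -0.0381  0.0718] head -83.41 j6 1.25 tilt 0.18
[0.011, 0.016, 0.029, -0.001, 0.001, -0.002],
n 1
[-3.39550461  8.98376215  0.70877595] [ 1.03627729  0.52732268 -0.05953823]
```

{"fn": "send_rows", "kwargs": {
  "deltas": [
    [[0, 0, 0, 0, 0, 0], [0, 0, 0, 0, 0, 0], [0, 0, -0.3, 0, 0, 0], [0, 0, -0.7, 0, 0, 0], [0, 0, -0.8, 0, 0, 0], [0, 0, -0.7, 0, 0, 0], [0, 0, 0, 0, 0, 0]]
  ],
  "fingers": 0.6
}}

```text
time_s: 5.45
ee_pos: [0.5652, -0.0406, 0.2254]
tcp_rot: [0.998, 0.057, 0.004, 0.001]
force: [0.4, 0.6, 0.5]
finger_gap: 0.0516
gripper_force: 0.0
```

```bash
cat > dial.py <<'E'
from h import *
w=cam('wrist');P=cloud(w);z=P[:,:,2]
ax=np.array([.563,-.0392])
u0=proj(w,[[*ax,.078]])[0];u1=proj(w,[[*ax,.041]])[0]
k=np.zeros((480,640),np.uint8);cv2.circle(k,tuple(int(i) for i in u0),50,255,-1)
b=P[(z>.06)&(z<.085)&(k>0)];(cc,wh,a)=cv2.minAreaRect(b[:,:2].astype(np.float32)*1000);print('bar',np.round(cc,1),wh,a)
hs=cv2.cvtColor(w['frame'],cv2.COLOR_RGB2HSV)
m=(cv2.inRange(hs,(0,120,80),(8,255,255))|cv2.inRange(hs,(170,120,80),(180,255,255)))&k
t=plane(w,np.argwhere(m)[:,::-1],.046).mean(0)[:2];v=t-ax;print('tab',t,np.degrees(np.arctan2(v[1],v[0])),np.linalg.norm(v))
kk=np.zeros_like(k);cv2.circle(kk,tuple(int(i) for i in u0),30,255,-1)
uv=np.argwhere(mask(w,(0,0,130),(180,70,255))&kk&((z>.07).astype(np.uint8)*255))[:,::-1];L=plane(w,uv,.0785)[:,:2];c0=L.mean(0);d=np.linalg.svd(L-c0)[2][0];v=c0-cc/np.float64(1000);print('line',len(uv),c0.round(4),np.degrees(np.arctan2(d[1],d[0])),'from barcentre',np.degrees(np.arctan2(v[1],v[0])))
print(u0);x,y=map(int,u0);save(w,'dial.png',(x-70,y-60,x+70,y+60),4)
plan([.563,-.039,.07],-83.1,1)
E
python3 dial.py
```

```text
bar [562.7 -38. ] (40.100868225097656, 11.430439949035645) 6.465774059295654
tab [ 0.59256227 -0.03610224] 5.982048339935708 0.029724133276634267
line 94 [ 0.5659 -0.0378] -175.1240325748303 from barcentre 4.011465380690087
[317.10443883 238.38356781]
t 5.5 p [ 0.5641 -0.0403  0.223 ] head -83.44 j6 1.25 tilt 0.24
[-0.026, -0.027, 2.55, 0.0, -0.001, -0.002],
n 1
```

View pics/dial.png

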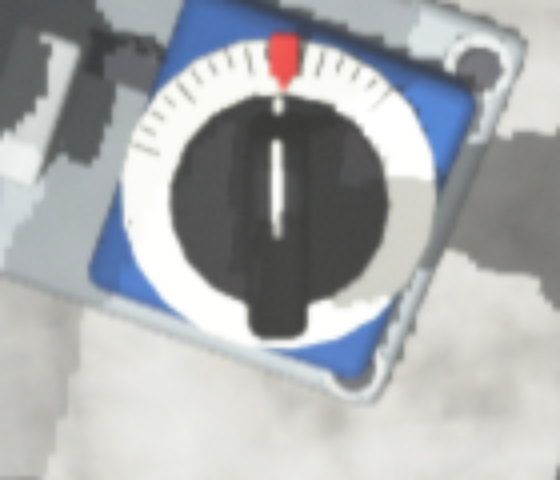

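The crop shows the line's skirt mark at (279,104) and the tab tip at (285,90), so the line looks 2–3° short of the tab. I'll compare both at the same height.

```bash
python3 - <<'E'
from h import *
from scipy.optimize import least_squares
w=load('wrist');P=cloud(w);z=P[:,:,2];o=np.array([317-70,238-60])
k=np.zeros((480,640),np.uint8);cv2.circle(k,(317,228),50,255,-1)
m=mask(w,(0,0,150),(180,50,255))&k&((z>.036)&(z<.05)).astype(np.uint8)*255
c=big(cv2.morphologyEx(m,cv2.MORPH_OPEN,np.ones((2,2))));H=plane(w,cv2.convexHull(c)[:,0,:],.041)[:,:2]
s=least_squares(lambda q:np.hypot(*(H-q[:2]).T)-q[2],[.563,-.039,.033],loss='soft_l1',f_scale=.0005);ax=s.x[:2];print('disc',s.x.round(4))
g=lambda p:(np.degrees(np.arctan2(*(p-ax)[::-1])).round(2),np.linalg.norm(p-ax).round(4))
hs=cv2.cvtColor(w['frame'],cv2.COLOR_RGB2HSV)
m=(cv2.inRange(hs,(0,110,70),(8,255,255))|cv2.inRange(hs,(170,110,70),(180,255,255)))&k
print('tab',g(plane(w,np.argwhere(m)[:,::-1],.046).mean(0)[:2]))
# skirt mark: weighted bright pixels near crop (279,104)
x0,y0=o+np.array([279,104])/4; G=hs[:,:,2].astype(float)
vv,uu=np.mgrid[int(y0)-2:int(y0)+3,int(x0)-3:int(x0)+5];W=np.clip(G[vv,uu]-70,0,None)
print(G[vv,uu].astype(int)); 
W[:1]=0
q=[(W*uu).sum()/W.sum(),(W*vv).sum()/W.sum()];print(q,'mark',g(plane(w,q,.0465)[0,:2]), np.median(z[vv,uu]))
# skirt circle (black, low)
m=((G<110)&(z>.036)&(k>0)).astype(np.uint8)*255;c=big(m);H=plane(w,cv2.convexHull(c)[:,0,:],.047)[:,:2];print('dark',cv2.minEnclosingCircle(H.astype(np.float32)*1000))
E
```

```text
disc [ 0.5621 -0.039   0.033 ]
tab (np.float64(5.37), np.float64(0.0314))
[[102 101 143 192 144  90  86  95]
 [ 70  85 174 240 190  97  73  70]
 [ 71  85 180 243 192  97  73  70]
 [ 68  82 160 227 168  90  68  68]
 [ 64  67 108 147 107  69  62  62]]
[np.float64(316.0803382663848), np.float64(204.1705426356589)] mark (np.float64(8.22), np.float64(0.0213)) 0.04819595759963974
dark ((560.109375, -38.77476501464844), 25.61549186706543)
```

```bash
python3 -c "
from h import *
plan([.5623,-.0382,.0725],-83.4,3)"
```

```text
t 5.5 p [ 0.5641 -0.0403  0.223 ] head -83.44 j6 1.25 tilt 0.24
[-0.012, -0.014, 0.836, 0.0, -0.0, -0.0],
[-0.011, -0.014, 0.836, 0.0, -0.0, -0.0],
[-0.01, -0.013, 0.836, 0.0, -0.0, -0.0],
n 3
```

{"fn": "send_rows", "kwargs": {
  "deltas": [
    [[-0.03, -0.04, 0.5, 0, 0, 0], [0, 0, 0.9, 0, 0, 0], [0, 0, 0.75, 0, 0, 0], [0, 0, 0.35, 0, 0, 0], [0, 0, 0, 0, 0, 0]]
  ]
}}

```text
time_s: 6.12
ee_pos: [0.5593, -0.0375, 0.0684]
tcp_rot: [0.998, 0.057, -0.003, -0.001]
force: [0.3, 0.1, 0.3]
finger_gap: 0.0511
gripper_force: 0.0
```

{"fn": "send_rows", "kwargs": {
  "deltas": [
    [[0, 0, 0, 0, 0, 0], [0, 0, 0, 0, 0, 0], [0, 0, 0, 0, 0, 0], [0, 0, 0, 0, 0, 0.007], [0, 0, 0, 0, 0, 0.007], [0, 0, 0, 0, 0, 0], [0, 0, 0, 0, 0, 0]]
  ],
  "fingers": 0
}}

```text
time_s: 7.0
ee_pos: [0.5619, -0.0378, 0.0725]
tcp_rot: [0.999, 0.035, 0.001, 0.0]
force: [-1.0, -0.2, 6.4]
finger_gap: 0.0106
gripper_force: 78.8
```

{"fn": "send_rows", "kwargs": {
  "deltas": [
    [[0, 0, 0, 0, 0, 0], [0, 0, 0, 0, 0, 0], [0, 0, -0.3, 0, 0, 0], [0, 0, -0.7, 0, 0, 0], [0, 0, -0.8, 0, 0, 0], [0, 0, -0.7, 0, 0, 0], [0, 0, 0, 0, 0, 0]]
  ],
  "fingers": 0.6
}}

```text
time_s: 7.88
ee_pos: [0.5629, -0.038, 0.2248]
tcp_rot: [0.999, 0.035, 0.004, 0.001]
force: [0.8, 0.5, -1.1]
finger_gap: 0.0512
gripper_force: 0.0
```

```bash
sed -i 's/dial.png/dial2.png/' dial.py; python3 dial.py; python3 - <<'E'
from h import *
plan([.434,-.261,.15],-77)
w=load('wrist');P=cloud(w);z=P[:,:,2];ax=np.array([.5622,-.0388])
k=np.zeros((480,640),np.uint8);u=proj(w,[[*ax,.046]])[0];cv2.circle(k,tuple(int(i) for i in u),50,255,-1)
g=lambda p:np.degrees(np.arctan2(*(p-ax)[::-1])).round(2)
hs=cv2.cvtColor(w['frame'],cv2.COLOR_RGB2HSV)
m=(cv2.inRange(hs,(0,110,70),(8,255,255))|cv2.inRange(hs,(170,110,70),(180,255,255)))&k
print('tab',g(plane(w,np.argwhere(m)[:,::-1],.046).mean(0)[:2]))
V=hs[:,:,2]; Q=plane(w,np.argwhere((k>0)&(V>150)&(hs[:,:,1]<70))[:,::-1],.0465)[:,:2]
rr=np.hypot(*(Q-ax).T);s=Q[(rr<.0225)&(rr>.0195)];an=np.array([g(q) for q in s]);print('mark',np.sort(an[abs(an)<25]))
E
```

```text
bar [563.  -38.1] (39.541927337646484, 11.598944664001465) 3.861846923828125
tab [ 0.5925286 -0.0358937] 6.388767578408641 0.0297131258280547
line 100 [ 0.5661 -0.0378] -177.77065918876386 from barcentre 5.349734709910849
[320.94625863 235.71060509]
t 7.925 p [ 0.5618 -0.0378  0.2224] head -85.94 j6 1.3 tilt 0.17
[0.012, 0.019, 2.541, 0.0, -0.001, -0.016],
n 1
t 7.925 p [ 0.5618 -0.0378  0.2224] head -85.94 j6 1.3 tilt 0.17
[-0.478, 0.712, 0.241, 0.0, -0.0, -0.01],
[-0.5, 0.697, 0.241, 0.0, -0.0, -0.01],
[-0.521, 0.681, 0.241, 0.0, -0.0, -0.01],
[-0.542, 0.664, 0.241, 0.0, -0.0, -0.01],
[-0.562, 0.647, 0.241, 0.0, -0.0, -0.01],
n 5
tab 5.12
mark [4.54 4.56 4.58 4.61 6.6  6.7  6.81 6.92]
```

View pics/dial2.png

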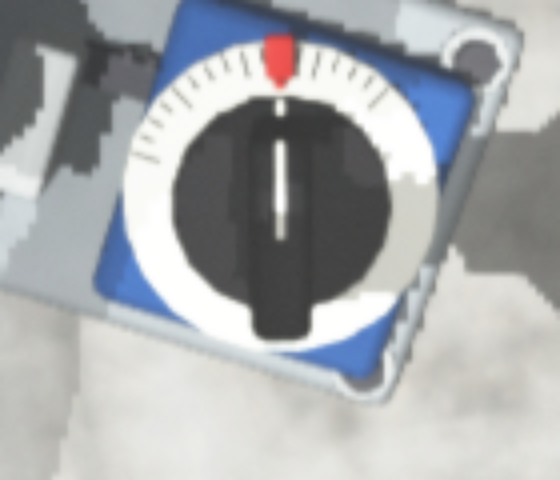

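The line's mark at (280,107) now sits under the tab tip at (280,88), so the dial is set. Next is the rail.

```bash
python3 -c "
from h import *
plan([.44,-.22,.2],12.4)"
```

```text
t 7.925 p [ 0.5618 -0.0378  0.2224] head -85.94 j6 1.3 tilt 0.17
[-0.224, 0.289, 0.037, 0.0, -0.0, -0.055],
[-0.27, 0.246, 0.037, 0.0, -0.0, -0.055],
[-0.308, 0.196, 0.037, 0.0, -0.0, -0.055],
[-0.337, 0.141, 0.037, 0.0, -0.0, -0.055],
[-0.356, 0.081, 0.037, 0.0, -0.0, -0.055],
[-0.365, 0.019, 0.037, 0.0, -0.0, -0.055],
[-0.363, -0.043, 0.037, 0.0, -0.0, -0.055],
[-0.35, -0.105, 0.037, 0.0, -0.0, -0.055],
[-0.327, -0.163, 0.037, 0.0, -0.0, -0.055],
[-0.294, -0.216, 0.037, 0.0, -0.0, -0.055],
n 10
```

{"fn": "send_rows", "kwargs": {
  "deltas": [
    [[-0.22, 0.29, 0.04, 0, 0, -0.055], [-0.27, 0.25, 0.04, 0, 0, -0.055], [-0.31, 0.2, 0.04, 0, 0, -0.055], [-0.34, 0.14, 0.04, 0, 0, -0.055], [-0.36, 0.08, 0.04, 0, 0, -0.055], [-0.37, 0.02, 0.04, 0, 0, -0.055], [-0.36, -0.04, 0.04, 0, 0, -0.055], [-0.35, -0.11, 0.04, 0, 0, -0.055]]
  ],
  "fingers": 0.65
}}

```text
time_s: 8.93
ee_pos: [0.4629, -0.1849, 0.2002]
tcp_rot: [0.746, 0.666, -0.0, -0.002]
force: [0.7, -0.3, 0.2]
finger_gap: 0.0554
gripper_force: 0.0
```

{"fn": "send_rows", "kwargs": {
  "deltas": [
    [[-0.33, -0.16, 0.04, 0, 0, -0.055], [-0.29, -0.22, 0.04, 0, 0, -0.055], [0, 0, 0, 0, 0, 0], [0, 0, 0, 0, 0, 0]]
  ]
}}

```text
time_s: 9.43
ee_pos: [0.4399, -0.2208, 0.1964]
tcp_rot: [0.623, 0.782, 0.0, -0.001]
force: [0.2, 0.5, 1.1]
finger_gap: 0.0557
gripper_force: 0.0
```

```bash
python3 - <<'E'
from h import *
w=cam('wrist');P=cloud(w);u=proj(w,[[.434,-.261,.008]])[0];print(u)
save(w,'w2.png')
for lo in [(15,40,120)]:
    m=mask(w,lo,(35,255,255));c=cv2.findContours(cv2.morphologyEx(m,cv2.MORPH_CLOSE,np.ones((15,15))),cv2.RETR_EXTERNAL,cv2.CHAIN_APPROX_NONE)[0]
    for x in c:
        if cv2.contourArea(x)>800:
            x=x[:,0,:];Q=plane(w,x,.008)[:,:2];print(len(x),x.min(0),x.max(0),cv2.minAreaRect(Q.astype(np.float32)*1000))
plan([.44,-.22,.2],12.4,1)
# height: two-view / depth
k=np.zeros((480,640),np.uint8);k[:]=m;p=P[k>0];p=p[np.hypot(p[:,0]-.434,p[:,1]+.261)<.09];print(np.percentile(p[:,2],[5,25,50,75,95]).round(4))
E
```

```text
[305.50013733 265.1505987 ]
168 [126 432] [180 479] ((322.1533203125, -501.0521240234375), (58.98127365112305, 62.248268127441406), 11.39195442199707)
194 [217 190] [240 277] ((363.62908935546875, -248.87399291992188), (19.371322631835938, 77.3489990234375), 8.412503242492676)
448 [279 171] [323 345] ((431.33111572265625, -260.6106872558594), (35.42959976196289, 160.83950805664062), 13.7907075881958)
1203 [ 0 41] [171 442] ((250.83709716796875, -328.7343444824219), (379.9725341796875, 157.8511199951172), 89.34075164794922)
t 9.475 p [ 0.4401 -0.2207  0.1966] head 12.94 j6 -0.85 tilt 0.07
[0.013, 0.001, -0.056, -0.0, -0.0, 0.003],
n 1
[0.0006 0.0016 0.0073 0.0148 0.0184]
```

View pics/w2.png

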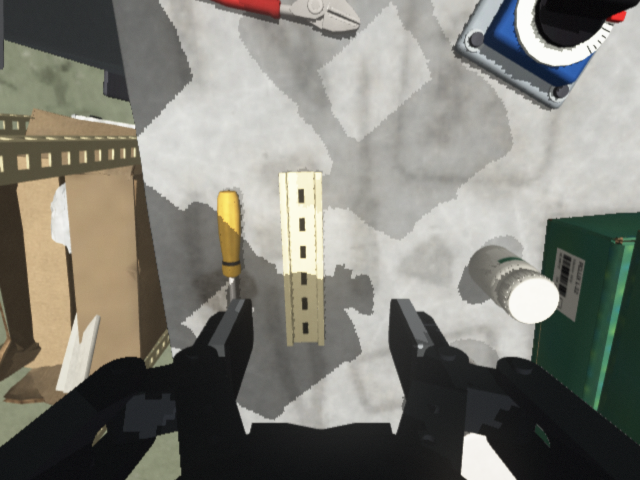

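The picture shows the rail at (302,258) with the screwdriver to its left at (230,232). The fingers clear both. I'll check how far the fingertips reach past the TCP and plan the grasp.

```bash
python3 - <<'E'
from h import *
w=load('wrist');P=cloud(w);s=r.read_state();R=Ro.from_quat(s['tcp_rot'])
T=R.inv().apply(P.reshape(-1,3)-s['ee_pos']).reshape(480,640,3)
q=T[295:380,200:450].reshape(-1,3);q=q[(abs(q[:,1])<.045)&(abs(q[:,0])<.015)&(q[:,2]<.05)&(q[:,2]>-.02)];print('tip z max pct',np.percentile(q[:,2],[50,90,99,100]).round(4),len(q))
plan([.4222,-.2237,.1],13.8,3)
E
```

```text
tip z max pct [-0.0057  0.0076  0.0136  0.0158] 4626
t 9.475 p [ 0.4401 -0.2207  0.1966] head 12.94 j6 -0.85 tilt 0.07
[0.006, -0.1, 0.537, -0.0, -0.0, -0.002],
[0.006, -0.1, 0.537, -0.0, -0.0, -0.002],
[0.007, -0.1, 0.537, -0.0, -0.0, -0.002],
n 3
```

{"fn": "send_rows", "kwargs": {
  "deltas": [
    [[0.01, -0.15, 0.4, 0, 0, -0.005], [0.01, -0.15, 0.6, 0, 0, 0], [0, 0, 0.8, 0, 0, 0], [0, 0, 0.6, 0, 0, 0], [0, 0, 0.3, 0, 0, 0], [0, 0, 0.2, 0, 0, 0], [0, 0, 0, 0, 0, 0], [0, 0, 0, 0, 0, 0]]
  ]
}}

```text
time_s: 10.48
ee_pos: [0.4228, -0.2246, 0.0239]
tcp_rot: [0.616, 0.788, 0.0, 0.001]
force: [-0.1, 0.5, 0.6]
finger_gap: 0.0557
gripper_force: 0.0
```

```bash
python3 -c "
from h import *
plan([.4222,-.2237,.0185],13.8,1);print(r.read_state()['force'])"
```

```text
t 10.475 p [ 0.4228 -0.2246  0.0239] head 13.96 j6 -0.89 tilt 0.08
[0.017, -0.006, 0.089, 0.0, 0.0, 0.001],
n 1
[-0.12599613  0.53556819  0.5837224 ]
```

{"fn": "send_rows", "kwargs": {
  "deltas": [
    [[0.017, 0, 0.08, 0, 0, 0], [0, 0, 0, 0, 0, 0]]
  ]
}}

```text
time_s: 10.72
ee_pos: [0.422, -0.2233, 0.0185]
tcp_rot: [0.616, 0.788, 0.0, 0.0]
force: [1.4, -0.1, 0.2]
finger_gap: 0.0555
gripper_force: 0.0
```

{"fn": "send_rows", "kwargs": {
  "deltas": [
    [[0, 0, 0, 0, 0, 0], [0, 0, 0, 0, 0, 0], [0, 0, 0, 0, 0, 0], [0, 0, 0, 0, 0, 0]]
  ],
  "fingers": 0,
  "newtons": 35
}}

```text
time_s: 11.22
ee_pos: [0.4221, -0.2235, 0.0188]
tcp_rot: [0.616, 0.788, 0.0, 0.0]
force: [-1.3, 1.2, 6.0]
finger_gap: 0.033
gripper_force: 34.4
```

{"fn": "send_rows", "kwargs": {
  "deltas": [
    [[0, 0, -0.2, 0, 0, 0], [0, 0, -0.4, 0, 0, 0], [0, 0, -0.6, 0, 0, 0], [0, 0, -0.6, 0, 0, 0], [0, 0, -0.4, 0, 0, 0], [0, 0, 0, 0, 0, 0]]
  ]
}}

```text
time_s: 11.98
ee_pos: [0.4228, -0.224, 0.1524]
tcp_rot: [0.616, 0.788, 0.0, 0.002]
force: [-0.2, -0.1, -2.6]
finger_gap: 0.033
gripper_force: 34.9
```

```bash
python3 - <<'E'
from h import *
w=cam('wrist');s=r.read_state();R=Ro.from_quat(s['tcp_rot']);P=cloud(w)
m=mask(w,(15,40,120),(35,255,255));T=R.inv().apply(P.reshape(-1,3)-s['ee_pos']).reshape(480,640,3)
ok=(m>0)&(abs(T[:,:,1])<.04)&(T[:,:,2]<.05)&(T[:,:,2]>-.01)
t=T[ok];print(len(t),np.percentile(t,[1,50,99],axis=0).round(4))
(c,wh,a)=cv2.minAreaRect(t[:,:2].astype(np.float32)*1000);print(c,wh,a)
save(w,'w3.png')
plan([0,0,0],-14.7,1)
E
```

```text
11516 [[-0.0553 -0.0177  0.0086]
 [-0.0099 -0.0007  0.0157]
 [ 0.0399  0.0165  0.0176]]
(-9.020904541015625, -0.44879722595214844) (35.22121810913086, 99.12139892578125) 89.5727310180664
t 12.025 p [ 0.4221 -0.2235  0.1509] head 13.96 j6 -0.89 tilt 0.09
[5.315, -5.931, 2.503, 0.0, 0.0, 0.159],
n 1
```

View pics/w3.png

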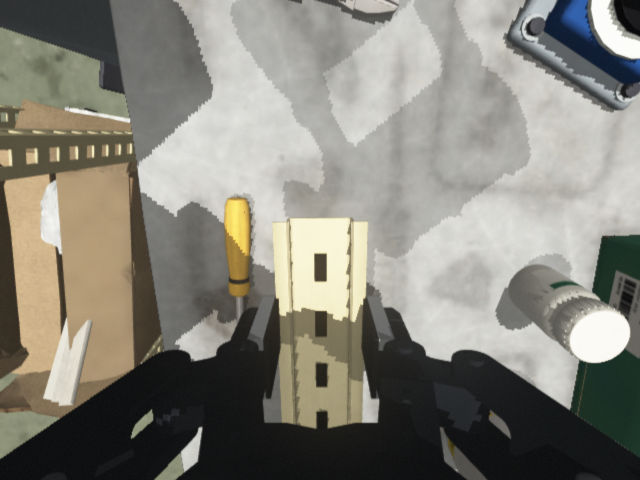

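The rail is held square, its near end about 41 mm behind the grip. Next I'll carry it high over to the loading end.

```bash
cat >> h.py <<'E'
n_=np.array([.967,-.254]);e_=np.array([.254,.967]);O_=.5543*n_+.201*e_
def J(x,y,z): return [*(O_+x*n_+y*e_),z]
E
python3 - <<'E'
from h import *
w=load('wrist');s=r.read_state();R=Ro.from_quat(s['tcp_rot']);P=cloud(w);T=R.inv().apply(P.reshape(-1,3)-s['ee_pos'])
m=mask(w,(15,40,120),(35,255,255)).ravel()
for lo,hi in((-.019,-.0145),(.0145,.019),(-.005,.005)):
    t=T[(m>0)&(T[:,1]>lo)&(T[:,1]<hi)&(T[:,2]>0)&(T[:,2]<.03)&(T[:,0]<.038)];print(len(t),np.polyfit(t[:,0],t[:,2],1).round(4))
print(J(.0005,.185,.22));plan(J(.0005,.185,.22),-14.7,10)
E
```

```text
1416 [-0.0077  0.0098]
788 [-0.0078  0.0097]
2448 [-0.0094  0.0162]
[np.float64(0.6345356), np.float64(0.23234280000000002), 0.22]
t 12.025 p [ 0.4221 -0.2235  0.1509] head 13.96 j6 -0.89 tilt 0.09
[0.652, 0.527, -0.115, 0.0, 0.0, 0.016],
[0.677, 0.494, -0.115, 0.0, 0.0, 0.016],
[0.701, 0.459, -0.115, 0.0, 0.0, 0.016],
[0.723, 0.424, -0.115, 0.0, 0.0, 0.016],
[0.744, 0.387, -0.115, 0.0, 0.0, 0.016],
[0.762, 0.349, -0.115, 0.0, 0.0, 0.016],
[0.778, 0.311, -0.115, 0.0, 0.0, 0.016],
[0.793, 0.271, -0.115, 0.0, 0.0, 0.016],
[0.806, 0.231, -0.115, 0.0, 0.0, 0.016],
[0.816, 0.191, -0.115, 0.0, 0.0, 0.016],
n 10
```

{"fn": "send_rows", "kwargs": {
  "deltas": [
    [[0.3, 0.2, -0.6, 0, 0, 0.016], [0.68, 0.49, -0.55, 0, 0, 0.016], [0.7, 0.46, 0, 0, 0, 0.016], [0.72, 0.42, 0, 0, 0, 0.016], [0.74, 0.39, 0, 0, 0, 0.016], [0.76, 0.35, 0, 0, 0, 0.016], [0.78, 0.31, 0, 0, 0, 0.016], [0.79, 0.27, 0, 0, 0, 0.016]]
  ]
}}

```text
time_s: 13.02
ee_pos: [0.578, 0.1168, 0.2175]
tcp_rot: [0.761, 0.648, -0.001, -0.001]
force: [1.1, -0.3, -0.7]
finger_gap: 0.0327
gripper_force: 35.2
```

{"fn": "send_rows", "kwargs": {
  "deltas": [
    [[0.81, 0.23, 0, 0, 0, 0.016], [0.82, 0.19, 0, 0, 0, 0.016], [0.35, 0.32, 0, 0, 0, 0], [0, 0, 0, 0, 0, 0], [0, 0, 0, 0, 0, 0]]
  ]
}}

```text
time_s: 13.65
ee_pos: [0.6438, 0.2217, 0.2177]
tcp_rot: [0.793, 0.61, -0.001, -0.001]
force: [-1.1, -0.0, -1.3]
finger_gap: 0.0329
gripper_force: 35.2
```

```bash
python3 - <<'E'
from h import *
w=cam('wrist');save(w,'w4.png');plan(J(.0005,.185,.22),-14.7,1)
print(proj(w,[J(0,60e-3,.026),J(0,105e-3,.026),J(0,0,.132),J(0,22e-3,.068)]).round(0))
E
```

```text
t 13.7 p [0.6439 0.2215 0.2184] head -14.88 j6 0.48 tilt 0.13
[0.135, -0.198, -0.027, -0.001, 0.0, -0.001],
n 1
[[310. 342.]
 [309. 298.]
 [306. 493.]
 [309. 406.]]
```

View pics/w4.png

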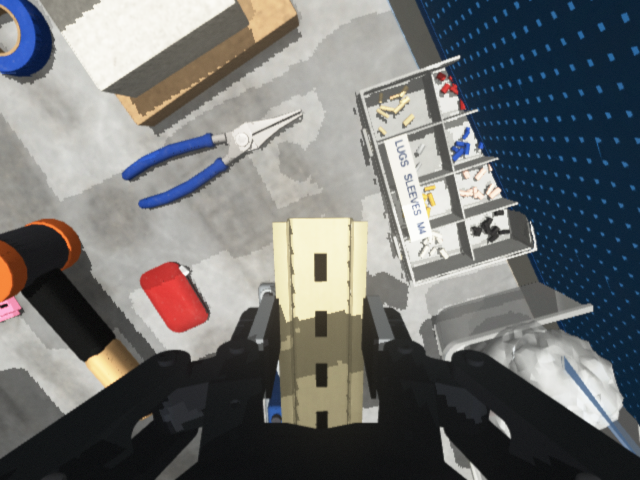

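The picture shows the held rail hiding the bed. A parts tray stands at the right (450,180) with a bin at (530,350), so I'll check their clearance along the slide path.

```bash
python3 - <<'E'
from h import *
P=np.vstack([cloud(load('top')).reshape(-1,3),cloud(load('wrist')).reshape(-1,3)]);d=P[:,:2]-O_;x=d@n_;y=d@e_;z=P[:,2]
for a in range(60,260,40):
  for side in(1,-1):
    k=(y>a/1e3)&(y<a/1e3+.04)&(side*x>.045)&(side*x<.2)&(z>.02)&(z<.2)
    print(a,side,(side*x[k]).min().round(3) if k.any() else None, z[k].max().round(3) if k.any() else None)
plan(J(.0005,.185,.06),-14.7,1)
E
```

```text
60 1 0.105 0.154
60 -1 0.112 0.066
100 1 0.082 0.097
100 -1 0.127 0.058
140 1 0.069 0.2
140 -1 None None
180 1 0.056 0.199
180 -1 None None
220 1 0.045 0.2
220 -1 0.077 0.034
t 13.7 p [0.6439 0.2215 0.2184] head -14.88 j6 0.48 tilt 0.13
[0.138, -0.193, 2.64, -0.001, 0.0, -0.001],
n 1
```

{"fn": "send_rows", "kwargs": {
  "deltas": [
    [[0.02, -0.19, 0.3, 0, 0, 0.001], [0, 0, 0.6, 0, 0, 0], [0, 0, 0.7, 0, 0, 0], [0, 0, 0.6, 0, 0, 0], [0, 0, 0.4, 0, 0, 0], [0, 0, 0.1, 0, 0, 0], [0, 0, 0, 0, 0, 0], [0, 0, 0, 0, 0, 0]]
  ]
}}

```text
time_s: 14.7
ee_pos: [0.6347, 0.2263, 0.0591]
tcp_rot: [0.794, 0.609, 0.001, 0.001]
force: [1.0, -0.1, -0.6]
finger_gap: 0.033
gripper_force: 35.2
```

```bash
cat > st.py <<'E'
from h import *
s=r.read_state();d=s['ee_pos'][:2]-O_;print('jig x,y,z',(d@n_).round(4),(d@e_).round(4),s['ee_pos'][2].round(4),'F jig',(s['force'][:2]@n_).round(1),(s['force'][:2]@e_).round(1),s['force'][2].round(1))
E
python3 st.py; python3 - <<'E'
from h import *
d=cam('side');u=proj(d,[J(0,60e-3,.03)])[0];x,y=map(int,u);save(d,'s2.png',(x-60,y-45,x+60,y+45),6);w=cam('wrist');plan(J(.0005,.178,.0475),-14.7,1)
E
```

```text
jig x,y,z 0.0022 0.1792 0.0591 F jig 1.0 0.1 -0.6
t 14.8 p [0.6346 0.2264 0.0588] head -15.02 j6 0.49 tilt 0.13
[-0.022, -0.026, 0.189, 0.001, -0.0, -0.002],
n 1
```

View pics/s2.png

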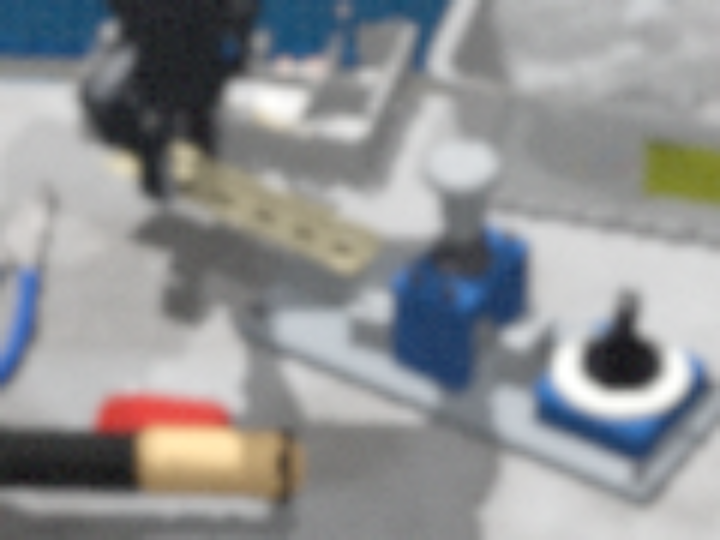

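The side view shows the rail in line ahead of the bridge, its end at (370,255). I'll lower it and start to slide it in.

{"fn": "send_rows", "kwargs": {
  "deltas": [
    [[-0.02, -0.026, 0.1, 0, 0, -0.002], [0, 0, 0.08, 0, 0, 0], [-0.15, 0, 0, 0, 0, 0], [-0.2, 0, 0, 0, 0, 0], [-0.2, 0, 0, 0, 0, 0], [-0.15, 0, 0, 0, 0, 0], [0, 0, 0, 0, 0, 0]]
  ]
}}

```text
time_s: 15.68
ee_pos: [0.6215, 0.184, 0.0468]
tcp_rot: [0.792, 0.611, 0.0, 0.0]
force: [0.2, 0.2, -1.3]
finger_gap: 0.0329
gripper_force: 35.2
```

```bash
python3 st.py
```

```text
jig x,y,z 0.0002 0.1349 0.0468 F jig 0.2 0.2 -1.3
```

{"fn": "send_rows", "kwargs": {
  "deltas": [
    [[-0.15, 0, 0, 0, 0, 0], [-0.2, 0, 0, 0, 0, 0], [-0.2, 0, 0, 0, 0, 0], [-0.11, 0, 0, 0, 0, 0], [0, 0, 0, 0, 0, 0]]
  ]
}}

```text
time_s: 16.3
ee_pos: [0.6115, 0.146, 0.0467]
tcp_rot: [0.792, 0.611, 0.0, -0.0]
force: [0.4, -0.1, -0.9]
finger_gap: 0.0328
gripper_force: 35.2
```

```bash
python3 st.py
```

```text
jig x,y,z 0.0001 0.0956 0.0467 F jig 0.4 -0.0 -0.9
```

{"fn": "send_rows", "kwargs": {
  "deltas": [
    [[-0.04, 0, 0.015, 0, 0, 0], [-0.04, 0, 0.01, 0, 0, 0], [-0.03, 0, 0, 0, 0, 0], [-0.02, 0, 0, 0, 0, 0], [0, 0, 0, 0, 0, 0]]
  ]
}}

```text
time_s: 16.92
ee_pos: [0.6095, 0.139, 0.0451]
tcp_rot: [0.792, 0.611, 0.0, -0.0]
force: [-0.7, -0.6, -0.3]
finger_gap: 0.0331
gripper_force: 35.2
```

```bash
python3 st.py
```

```text
jig x,y,z -0.0 0.0883 0.0451 F jig -0.5 -0.7 -0.3
```

{"fn": "send_rows", "kwargs": {
  "deltas": [
    [[-0.012, 0, 0, 0, 0, 0], [-0.012, 0, 0, 0, 0, 0], [0, 0, 0, 0, 0, 0]]
  ]
}}

```text
time_s: 17.3
ee_pos: [0.6091, 0.1377, 0.0451]
tcp_rot: [0.792, 0.611, 0.0, -0.0]
force: [-0.8, -0.4, -0.8]
finger_gap: 0.0327
gripper_force: 35.2
```

{"fn": "send_rows", "kwargs": {
  "deltas": [
    [[-0.01, 0, 0, 0, 0, 0], [0, 0, 0, 0, 0, 0]]
  ]
}}

```text
time_s: 17.55
ee_pos: [0.6091, 0.1373, 0.0452]
tcp_rot: [0.792, 0.611, 0.0, -0.0]
force: [0.2, 1.1, -0.3]
finger_gap: 0.0328
gripper_force: 35.2
```

```bash
python3 st.py
```

```text
jig x,y,z 0.0 0.0865 0.0452 F jig -0.1 1.2 -0.3
```

{"fn": "send_rows", "kwargs": {
  "deltas": [
    [[-0.008, 0, 0, 0, 0, 0], [0, 0, 0, 0, 0, 0]]
  ]
}}

```text
time_s: 17.8
ee_pos: [0.6091, 0.1372, 0.0453]
tcp_rot: [0.792, 0.611, 0.001, -0.0]
force: [1.1, 4.6, 0.3]
finger_gap: 0.0327
gripper_force: 35.2
```

{"fn": "send_rows", "kwargs": {
  "deltas": [
    [[-0.008, 0, 0, 0, 0, 0], [0, 0, 0, 0, 0, 0]]
  ]
}}

```text
time_s: 18.05
ee_pos: [0.6092, 0.1371, 0.0454]
tcp_rot: [0.792, 0.611, 0.001, -0.0]
force: [2.5, 6.4, 0.4]
finger_gap: 0.0328
gripper_force: 35.2
```

```bash
python3 st.py
```

```text
jig x,y,z 0.0001 0.0864 0.0454 F jig 0.8 6.8 0.4
```

{"fn": "send_rows", "kwargs": {
  "deltas": [
    [[0, 0, 0, 0, 0, 0], [0, 0, 0, 0, 0, 0], [0, 0, 0, 0, 0, 0], [0, 0, -0.3, 0, 0, 0], [0, 0, -0.7, 0, 0, 0], [0, 0, -0.9, 0, 0, 0], [0, 0, -0.8, 0, 0, 0], [0, 0, 0, 0, 0, 0]]
  ],
  "fingers": 0.65
}}

```text
time_s: 19.05
ee_pos: [0.6109, 0.1364, 0.2135]
tcp_rot: [0.792, 0.611, 0.005, 0.003]
force: [-0.2, -0.2, -0.8]
finger_gap: 0.0559
gripper_force: 0.0
```

```bash
python3 - <<'E'
from h import *
w=cam('wrist');P=cloud(w);m=mask(w,(15,30,110),(35,255,255))
d=P[:,:,:2]-O_;x=d@n_;y=d@e_;ok=(m>0)&(abs(x)<.03)&(y>0)&(y<.17)&(P[:,:,2]<.06)
q=np.c_[x[ok],y[ok],P[:,:,2][ok]]*1000;print(len(q),np.percentile(q,[1,50,99],axis=0).round(1));print(cv2.minAreaRect(q[:,:2].astype(np.float32)))
save(w,'w5.png')
# mallet from top
t=load('top');c=big(mask(t,(5,150,120),(18,255,255),(190,240,230,275)));print('head(top)',plane(t,cv2.minEnclosingCircle(c)[0],.084)[0])
plan([.43,.2,.25],0,1)
E
python3 st.py
```

```text
2681 [[-18.5  13.    1.1]
 [ -2.6  61.9  30.6]
 [ 18.  126.3  35.1]]
((-0.8795223236083984, 69.23432922363281), (38.08483123779297, 115.10054016113281), 0.31569668650627136)
head(top) [0.39509838 0.26054304 0.084     ]
t 19.1 p [0.6096 0.1362 0.2105] head -14.66 j6 0.35 tilt 0.32
[0.273, -3.161, -0.675, 0.002, -0.0, -0.081],
n 1
jig x,y,z 0.0008 0.0856 0.2105 F jig -0.3 0.0 -1.6
```

View pics/w5.png

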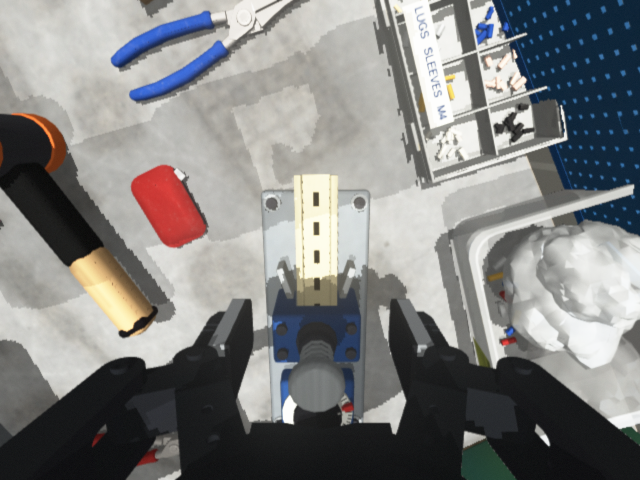

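The rail is under the bridge with its near end at about jig y = 127 mm, so the far end is near −33 mm, as wanted. The mallet lies at the left with its handle end at (140,322). I have now viewed one picture too many, so I'll work from numbers only. Moving over the mallet.

```bash
python3 - <<'E'
from h import *
plan([.412,.198,.2],15,5)
E
```

```text
t 19.1 p [0.6096 0.1362 0.2105] head -14.66 j6 0.35 tilt 0.32
[0.033, -0.689, 0.031, 0.0, -0.0, -0.033],
[0.104, -0.682, 0.032, 0.0, -0.0, -0.033],
[0.174, -0.668, 0.033, 0.0, -0.0, -0.033],
[0.242, -0.646, 0.034, 0.0, -0.0, -0.033],
[0.307, -0.618, 0.034, 0.0, -0.0, -0.033],
n 5
```

{"fn": "send_rows", "kwargs": {
  "deltas": [
    [[0.03, -0.69, 0.03, 0, 0, -0.033], [0.1, -0.68, 0.03, 0, 0, -0.033], [0.17, -0.67, 0.03, 0, 0, -0.033], [0.24, -0.65, 0.03, 0, 0, -0.033], [0.31, -0.62, 0.03, 0, 0, -0.033], [0, 0, 0, 0, 0, 0], [0, 0, 0, 0, 0, 0]]
  ],
  "fingers": 0.55
}}

```text
time_s: 19.98
ee_pos: [0.411, 0.1973, 0.198]
tcp_rot: [0.609, 0.793, 0.0, 0.0]
force: [-0.0, -0.1, -0.6]
finger_gap: 0.0473
gripper_force: 0.0
```

```bash
cat > mal.py <<'E'
from h import *
w=cam('wrist');P=cloud(w);s=r.read_state();R=Ro.from_quat(s['tcp_rot']);T=R.inv().apply(P.reshape(-1,3)-s['ee_pos']).reshape(P.shape)
vis=(T[:,:,2]>.03)  # beyond the fingers
hd=(P[:,:,2]>.078)&(P[:,:,2]<.092)&vis&(np.hypot(P[:,:,0]-.395,P[:,:,1]-.26)<.06)
c=big(cv2.morphologyEx(hd.astype(np.uint8)*255,cv2.MORPH_OPEN,np.ones((3,3))));H=plane(w,cv2.convexHull(c)[:,0,:],.084)[:,:2]
(cc,rad)=cv2.minEnclosingCircle(H.astype(np.float32)*1000);print('head',np.round(cc,1),rad,'z',np.median(P[:,:,2][hd]))
hn=(P[:,:,2]>.05)&(P[:,:,2]<.066)&vis&(np.hypot(P[:,:,0]-.41,P[:,:,1]-.18)<.15)
c=big(hn.astype(np.uint8)*255);k=np.zeros(hn.shape,np.uint8);cv2.drawContours(k,[c.reshape(-1,1,2)],-1,1,-1)
q=P[(k>0)&hn];rc=cv2.minAreaRect(q[:,:2].astype(np.float32)*1000);print('handle',rc,'z',np.percentile(q[:,2],[5,50,95]).round(4))
l=cv2.fitLine(q[:,:2].astype(np.float32)*1000,cv2.DIST_HUBER,0,.01,.01).ravel();print(np.degrees(np.arctan2(l[1],l[0])),l[2:])
a=np.array(l[:2]);a=a if a[1]<0 else -a
g=np.array(l[2:])+a*((np.array(cc)-l[2:])@a+65);print('grip',g,'head off line',(np.array(cc)-l[2:])@np.array([-a[1],a[0]]))
pm=(cv2.inRange(cv2.cvtColor(w['frame'],cv2.COLOR_RGB2HSV),(170,120,60),(180,255,255))>0)&(np.hypot(P[:,:,0]-.486,P[:,:,1]-.181)<.07);p=P[pm];print('pouch',len(p),p.min(0) if len(p) else'',p.max(0) if len(p) else '')
plan([*(g/1000),.042],np.degrees(np.arctan2(a[1],a[0]))+90,4)
E
python3 mal.py
```

```text
head [392.7 259.6] 24.77936363220215 z 0.0841573693965087
handle ((419.58392333984375, 161.93521118164062), (26.319854736328125, 149.7803497314453), 16.340557098388672) z [0.0524 0.0568 0.0586]
-74.26574 [418.82025 167.40138]
grip [410.46744508 197.04938677] head off line -0.09474215104364703
pouch 0  
t 20.025 p [0.4114 0.1972 0.198 ] head 14.98 j6 0.02 tilt 0.02
[0.001, -0.004, 0.65, 0.0, 0.0, -0.001],
[0.001, -0.004, 0.65, 0.0, 0.0, -0.001],
[0.001, -0.004, 0.65, 0.0, 0.0, -0.001],
[0.001, -0.004, 0.65, 0.0, 0.0, -0.001],
n 4
```

{"fn": "send_rows", "kwargs": {
  "deltas": [
    [[0, -0.015, 0.4, 0, 0, -0.004], [0, 0, 0.7, 0, 0, 0], [0, 0, 0.8, 0, 0, 0], [0, 0, 0.5, 0, 0, 0], [0, 0, 0.2, 0, 0, 0], [0, 0, 0, 0, 0, 0]]
  ]
}}

```text
time_s: 20.78
ee_pos: [0.4102, 0.1969, 0.0417]
tcp_rot: [0.604, 0.797, -0.0, -0.0]
force: [-0.3, -0.5, 0.7]
finger_gap: 0.0469
gripper_force: 0.0
```

{"fn": "send_rows", "kwargs": {
  "deltas": [
    [[0, 0, 0, 0, 0, 0], [0, 0, 0, 0, 0, 0], [0, 0, 0, 0, 0, 0], [0, 0, 0, 0, 0, 0]]
  ],
  "fingers": 0,
  "newtons": 65
}}

```text
time_s: 21.28
ee_pos: [0.4109, 0.1974, 0.0432]
tcp_rot: [0.603, 0.797, 0.001, 0.001]
force: [2.4, -2.2, 6.9]
finger_gap: 0.023
gripper_force: 65.1
```

```bash
python3 - <<'E'
from h import *
print(r.read_state()['force'],r.read_state()['finger_gap'])
plan([.411,.197,.24],15,4)
E
```

```text
[ 2.43502685 -2.21990857  6.86478832] 0.022970088917907035
t 21.275 p [0.4109 0.1974 0.0432] head 15.76 j6 0.0 tilt 0.18
[-0.002, 0.003, -0.82, 0.0, 0.0, 0.001],
[-0.002, 0.002, -0.82, 0.0, 0.0, 0.001],
[-0.002, 0.001, -0.82, 0.0, 0.0, 0.001],
[-0.002, 0.001, -0.82, 0.0, 0.0, 0.001],
n 4
```

{"fn": "send_rows", "kwargs": {
  "deltas": [
    [[0, 0, -0.3, 0, 0, 0], [0, 0, -0.7, 0, 0, 0], [0, 0, -1, 0, 0, 0], [0, 0, -0.9, 0, 0, 0], [0, 0, -0.6, 0, 0, 0], [0, 0, -0.35, 0, 0, 0], [0, 0, 0, 0, 0, 0]]
  ]
}}

```text
time_s: 22.15
ee_pos: [0.4099, 0.1972, 0.274]
tcp_rot: [0.603, 0.797, 0.001, 0.001]
force: [-0.5, -0.6, -4.4]
finger_gap: 0.023
gripper_force: 64.9
```

```bash
cat > held.py <<'E'
from h import *
w=cam('wrist');P=cloud(w);s=r.read_state();R=Ro.from_quat(s['tcp_rot']);T=R.inv().apply(P.reshape(-1,3)-s['ee_pos']).reshape(P.shape)
k=(T[:,:,0]>.035)&(T[:,:,0]<.1)&(abs(T[:,:,1])<.035)&(T[:,:,2]<.0)&(T[:,:,2]>-.08)
t=T[k];print('head tool',len(t),np.median(t,0).round(4),'range',np.percentile(t,[2,98],axis=0).round(4));print('slope',np.polyfit(t[:,0],t[:,2],1))
E
python3 held.py;python3 - <<'E'
from h import *
plan([.5552,-.0028,.274],-30,6)
E
```

```text
head tool 40042 [ 0.0672 -0.0002 -0.042 ] range [[ 0.0439 -0.0218 -0.0433]
 [ 0.0872  0.0214 -0.0406]]
slope [ 0.00193157 -0.04212014]
t 22.2 p [0.4093 0.197  0.2727] head 15.77 j6 0.0 tilt 0.02
[-0.644, 0.239, -0.004, -0.0, 0.0, 0.042],
[-0.607, 0.323, -0.004, -0.0, 0.0, 0.042],
[-0.559, 0.4, -0.004, -0.0, 0.0, 0.042],
[-0.501, 0.471, -0.004, -0.0, 0.0, 0.042],
[-0.434, 0.533, -0.004, -0.0, 0.0, 0.042],
[-0.359, 0.586, -0.004, -0.0, 0.0, 0.042],
n 6
```

{"fn": "send_rows", "kwargs": {
  "deltas": [
    [[-0.64, 0.24, 0, 0, 0, 0.042], [-0.61, 0.32, 0, 0, 0, 0.042], [-0.56, 0.4, 0, 0, 0, 0.042], [-0.5, 0.47, 0, 0, 0, 0.042], [-0.43, 0.53, 0, 0, 0, 0.042], [-0.36, 0.59, 0, 0, 0, 0.042], [0, 0, 0, 0, 0, 0], [0, 0, 0, 0, 0, 0]]
  ]
}}

```text
time_s: 23.2
ee_pos: [0.5551, -0.0018, 0.2712]
tcp_rot: [0.864, 0.503, -0.001, -0.001]
force: [0.5, 1.2, -3.2]
finger_gap: 0.0232
gripper_force: 64.9
```

```bash
python3 - <<'E'
from h import *
s=r.read_state();R=Ro.from_quat(s['tcp_rot']);h=s['ee_pos']+R.apply([.0655,0,.042]);print('face',h.round(4),'punch off',(h[:2]-O_).round(4))
plan([.5552,-.0028,.274],-30,1)
t=cam('top');Q=cloud(t);m=((Q[:,:,2]>.2)&(Q[:,:,2]<.33)).astype(np.uint8)
c=mask(t,(5,150,100),(18,255,255),(260,150,340,230));print('orange head top view',plane(t,cv2.minEnclosingCircle(big(c))[0],s['ee_pos'][2]+.042).round(4))
E
```

```text
face [0.5873 0.0552 0.2292] punch off [0.0002 0.0016]
t 23.2 p [ 0.5551 -0.0018  0.2712] head -29.56 j6 0.37 tilt 0.23
[-0.013, 0.009, -0.046, -0.001, 0.0, 0.002],
n 1
orange head top view [[0.5654 0.056  0.3132]]
```

{"fn": "send_rows", "kwargs": {
  "deltas": [
    [[0, 0, 0.45, 0, 0, 0], [0, 0, 0.6, 0, 0, 0], [0, 0, 1, 0, 0, 0]]
  ]
}}

```text
time_s: 23.62
ee_pos: [0.5575, -0.0012, 0.1512]
tcp_rot: [0.864, 0.504, 0.003, 0.002]
force: [4.6, -1.9, 3.6]
finger_gap: 0.0233
gripper_force: 66.1
```

```bash
python3 - <<'E'
from h import *
s=r.read_state();print(s['ee_pos'],s['force'],s['joint_velocities'].round(2))
E
```

```text
[ 0.55750782 -0.00119208  0.15116133] [ 4.57983388 -1.936543    3.61426198] [-0.    0.52  0.63  0.01 -1.18  0.01]
```

{"fn": "send_rows", "kwargs": {
  "deltas": [
    [[0, 0, 0, 0, 0, 0]]
  ]
}}

```text
time_s: 23.75
ee_pos: [0.5536, -0.0011, 0.1474]
tcp_rot: [0.864, 0.504, -0.003, -0.002]
force: [-3.1, -0.5, 0.9]
finger_gap: 0.023
gripper_force: 68.9
```

{"fn": "send_rows", "kwargs": {
  "deltas": [
    [[0, 0, -0.7, 0, 0, 0], [0, 0, -0.9, 0, 0, 0], [0, 0, -0.4, 0, 0, 0], [0, 0, 0, 0, 0, 0], [0, 0, 0, 0, 0, 0]]
  ]
}}

```text
time_s: 24.38
ee_pos: [0.5553, -0.0016, 0.2695]
tcp_rot: [0.864, 0.503, -0.001, -0.001]
force: [-0.2, -0.9, -3.6]
finger_gap: 0.0234
gripper_force: 68.5
```

```bash
python3 held.py;python3 - <<'E'
from h import *
plan([.5552,-.0028,.274],-30,1)
E
```

```text
head tool 46282 [ 0.0611 -0.0006 -0.0517] range [[ 0.0374 -0.0221 -0.0547]
 [ 0.0799  0.021  -0.0482]]
slope [-0.13807534 -0.04330117]
t 24.425 p [ 0.5552 -0.0017  0.2689] head -29.56 j6 0.37 tilt 0.16
[-0.016, 0.009, -0.085, -0.001, 0.0, 0.002],
n 1
```

The mallet turned about 8° in the grip during the blow, so the punch may not have gone right down. I'll level it with a tool tilt, grip harder and strike again.

{"fn": "send_rows", "kwargs": {
  "deltas": [
    [[0, 0, 0, 0, -0.022, 0], [0, 0, 0, 0, -0.022, 0], [0, 0, 0, 0, 0, 0], [0, 0, 0, 0, 0, 0]]
  ],
  "newtons": 115
}}

```text
time_s: 24.92
ee_pos: [0.5558, -0.0021, 0.2692]
tcp_rot: [0.862, 0.502, -0.06, 0.034]
force: [0.1, -0.1, -2.8]
finger_gap: 0.0227
gripper_force: 112.8
```

```bash
cat > held2.py <<'E'
from h import *
w=cam('wrist');P=cloud(w);s=r.read_state();R=Ro.from_quat(s['tcp_rot']);T=R.inv().apply(P.reshape(-1,3)-s['ee_pos']).reshape(P.shape)
k=(T[:,:,0]>.03)&(T[:,:,0]<.1)&(abs(T[:,:,1])<.035)&(T[:,:,2]<.0)&(T[:,:,2]>-.08)
t=P[k];A=np.c_[t[:,:2]-t[:,:2].mean(0),np.ones(len(t))];c=np.linalg.lstsq(A,t[:,2],rcond=None)[0];print('top plane slope xy',c.round(4),'deg',np.degrees(np.hypot(*c[:2])).round(2))
cc,rr=cv2.minEnclosingCircle(cv2.convexHull((t[:,:2]*1000).astype(np.float32)));print('centre',cc,rr,'face z',c[2]-.084,'TCP',s['ee_pos'].round(4),'off punch',(np.array(cc)/1000-O_).round(4))
print('down in tool',R.inv().apply([0,0,-1]).round(3),'F',s['force'].round(1))
E
python3 held2.py
```

```text
top plane slope xy [-1.300e-03  3.000e-04  3.113e-01] deg 0.08
centre (586.651611328125, 53.306793212890625) 25.168994903564453 face z 0.22729635281232607 TCP [ 0.5558 -0.0023  0.2696] off punch [-0.0004 -0.0003]
down in tool [0.137 0.001 0.991] F [ 0.4 -0.3 -3.7]
```

{"fn": "send_rows", "kwargs": {
  "deltas": [
    [[0.062, 0, 0.446, 0, 0, 0], [0.092, 0, 0.664, 0, 0, 0], [0.137, 0, 0.99, 0, 0, 0]]
  ]
}}

```text
time_s: 25.35
ee_pos: [0.5576, -0.0031, 0.1439]
tcp_rot: [0.863, 0.501, -0.057, 0.037]
force: [-7.1, -21.9, 17.6]
finger_gap: 0.0223
gripper_force: 128.3
```

{"fn": "send_rows", "kwargs": {
  "deltas": [
    [[0, 0, 0, 0, 0, 0]]
  ]
}}

```text
time_s: 25.48
ee_pos: [0.5541, -0.0026, 0.1406]
tcp_rot: [0.862, 0.501, -0.062, 0.033]
force: [9.2, 3.3, -1.0]
finger_gap: 0.0229
gripper_force: 139.3
```

```bash
python3 held2.py
```

```text
top plane slope xy [-0.1111 -0.1882  0.1935] deg 12.52
centre (579.0906982421875, 38.18755340576172) 25.034475326538086 face z 0.10947120382606722 TCP [ 0.5557 -0.0027  0.1432] off punch [-0.008  -0.0154]
down in tool [0.138 0.002 0.99 ] F [-2.  -1.   2.7]
```

{"fn": "send_rows", "kwargs": {
  "deltas": [
    [[-0.096, 0, -0.693, 0, 0, 0], [-0.123, 0, -0.891, 0, 0, 0], [-0.07, 0, -0.5, 0, 0, 0], [0, 0, 0, 0, 0, 0], [0, 0, 0, 0, 0, 0]]
  ]
}}

```text
time_s: 26.15
ee_pos: [0.5556, -0.0021, 0.2687]
tcp_rot: [0.862, 0.502, -0.06, 0.034]
force: [-0.7, 0.1, -4.1]
finger_gap: 0.0223
gripper_force: 123.3
```

```bash
python3 held2.py; python3 held.py; python3 - <<'E'
from h import *
t=cam('top');Q=cloud(t);d=Q[:,:,:2]-O_;x=d@n_;y=d@e_;z=Q[:,:,2]
m=mask(t,(15,30,110),(35,255,255));ok=(m>0)&(abs(x)<.03)&(y>.02)&(y<.17)&(z<.06)&(z>.015)
print('rail y pct',np.percentile(y[ok],[1,50,99]).round(4) if ok.any() else None)
E
```

```text
top plane slope xy [-0.1128 -0.197   0.3216] deg 13.01
centre (579.460205078125, 39.007835388183594) 24.89962387084961 face z 0.2376102136527362 TCP [ 0.5554 -0.0021  0.268 ] off punch [-0.0076 -0.0146]
down in tool [0.138 0.002 0.99 ] F [-0.7  0.7 -3.8]
head tool 34501 [ 0.0483  0.0003 -0.0607] range [[ 0.0356 -0.0215 -0.0619]
 [ 0.0627  0.0222 -0.0534]]
slope [ 0.15303135 -0.06748007]
rail y pct [0.0305 0.0627 0.1289]
```

```bash
python3 - <<'E'
from h import *
w=load('wrist');s=r.read_state();R=Ro.from_quat(s['tcp_rot']);P=cloud(w);T=R.inv().apply(P.reshape(-1,3)-s['ee_pos']).reshape(P.shape)
for v in range(0,480,20): print(v,[(float(w['range_z'][v,u].round(3)),*(T[v,u]*1000).round(0).astype(int).tolist(),w['frame'][v,u].tolist()) for u in(320,)])
t=load('top');m=mask(t,(5,150,100),(18,255,255),(240,130,350,240));c=big(m);print('top orange',cv2.contourArea(c),c.min(0),c.max(0))
Q=cloud(t);q=Q[m>0];print(np.percentile(q,[5,50,95],axis=0).round(3))
d=cam('side');m=mask(d,(5,150,80),(18,255,255),(270,100,370,260));c=big(m);print('side',c.min(0),c.max(0));q=cloud(d)[m>0];print(np.percentile(q,[2,50,98],axis=0).round(3))
E
```

```text
0 [(0.31299999356269836, 178, -1, 234, [173, 179, 180])]
20 [(0.2980000078678131, 158, -1, 213, [232, 226, 183])]
40 [(0.3059999942779541, 145, -1, 217, [207, 196, 156])]
60 [(0.31700000166893005, 131, -1, 224, [233, 226, 185])]
80 [(0.28600001335144043, 111, -1, 186, [68, 97, 153])]
100 [(0.23100000619888306, 91, -1, 123, [187, 191, 191])]
120 [(0.23800000548362732, 80, -1, 127, [189, 192, 190])]
140 [(0.24300000071525574, 68, -1, 128, [179, 178, 176])]
160 [(0.13600000739097595, 62, -1, 15, [143, 86, 64])]
180 [(0.06499999761581421, 63, -1, -58, [169, 83, 48])]
200 [(0.06400000303983688, 60, -1, -61, [252, 164, 83])]
220 [(0.06499999761581421, 57, -1, -60, [252, 162, 80])]
240 [(0.06700000166893005, 53, -1, -60, [252, 158, 76])]
260 [(0.06599999964237213, 50, -1, -61, [252, 156, 75])]
280 [(0.06700000166893005, 46, -1, -62, [251, 152, 71])]
300 [(0.06800000369548798, 42, -1, -62, [250, 147, 68])]
320 [(0.07000000029802322, 38, -1, -61, [144, 64, 29])]
340 [(0.07100000232458115, 34, -1, -61, [138, 63, 28])]
360 [(0.07199999690055847, 30, -1, -62, [132, 61, 28])]
380 [(0.0729999989271164, 25, -1, -62, [129, 59, 26])]
400 [(0.07500000298023224, 20, -1, -61, [125, 58, 25])]
420 [(0.07599999755620956, 16, -1, -61, [121, 56, 25])]
440 [(0.07800000160932541, 10, -1, -61, [23, 17, 16])]
460 [(0.0, 71, -1, -124, [20, 19, 19])]
top orange 0.0 [288 186] [288 186]
[[0.556 0.044 0.257]
 [0.556 0.044 0.257]
 [0.556 0.044 0.257]]
side [312 173] [321 179]
[[0.524 0.014 0.243]
 [0.551 0.033 0.257]
 [0.582 0.059 0.354]]
```

```bash
cat > fit.py <<'E'
from h import *
w=cam('wrist');s=r.read_state();R=Ro.from_quat(s['tcp_rot']);P=cloud(w);T=R.inv().apply(P.reshape(-1,3)-s['ee_pos']).reshape(P.shape)
hs=cv2.cvtColor(w['frame'],cv2.COLOR_RGB2HSV);m=(cv2.inRange(hs,(5,120,60),(20,255,255))>0)&(T[:,:,2]<-.03)&(T[:,:,2]>-.1)&(w['range_z']>.03)
c=big(m.astype(np.uint8)*255);print('contour',c.min(0),c.max(0))
t=T[m];A=np.c_[t[:,0],t[:,1],np.ones(len(t))]
for _ in range(4):
    q=np.linalg.lstsq(A,t[:,2],rcond=None)[0];e=abs(A@q-t[:,2]);k=e<.003;A=A[k];t=t[k]
print('tool slope x,y',q.round(3),'deg',np.degrees(np.arctan(q[0])).round(1),len(t),'x',np.percentile(t[:,0],[1,99]).round(4),'y',np.percentile(t[:,1],[1,99]).round(4))
for a in(.02,.03,.04,.05,.055,.06): 
    b=t[abs(t[:,0]-a)<.002]; print(a,len(b),(b[:,2].mean()*1000).round(1) if len(b) else '',(b[:,1].min()*1000).round(1) if len(b) else '',(b[:,1].max()*1000).round(1) if len(b) else '')
print('pitch of tool x (down +)',np.degrees(np.arcsin(-R.as_matrix()[2,0])).round(2),s['ee_pos'].round(4))
E
python3 fit.py
```

```text
contour [195 173] [456 423]
tool slope x,y [ 0.023  0.002 -0.061] deg 1.3 50086 x [0.017  0.0625] y [-0.0222  0.0228]
0.02 2471 -60.7 -17.5 17.5
0.03 4296 -60.6 -22.8 23.7
0.04 5120 -60.4 -24.1 24.6
0.05 5244 -60.2 -22.2 22.9
0.055 4736 -60.1 -20.0 20.4
0.06 3536 -59.8 -15.5 16.2
pitch of tool x (down +) 7.97 [ 0.5557 -0.0021  0.2679]
```

{"fn": "send_rows", "kwargs": {
  "deltas": [
    [[0, 0, 0, 0, 0.026, 0], [0, 0, 0, 0, 0.026, 0], [0, 0, 0, 0, 0, 0], [0, 0, 0, 0, 0, 0]]
  ]
}}

```text
time_s: 26.9
ee_pos: [0.556, -0.0022, 0.2688]
tcp_rot: [0.864, 0.503, 0.01, -0.006]
force: [0.3, 0.2, -2.9]
finger_gap: 0.0224
gripper_force: 123.1
```

```bash
sed -i 's/^cc,rr/#&/' held2.py; python3 held2.py; python3 fit.py | sed -n 2p; python3 -c "
from h import *
plan([.4036,.2216,.2],15.9,7)"
```

```text
top plane slope xy [-0.0516 -0.0878  0.3299] deg 5.84
down in tool [-0.024  0.     1.   ] F [ 0.5  0.9 -3.9]
tool slope x,y [ 0.023  0.002 -0.062] deg 1.3 50101 x [0.0168 0.0624] y [-0.0221  0.023 ]
t 27.0 p [ 0.5562 -0.0018  0.2689] head -29.56 j6 0.36 tilt 1.38
[0.279, -0.578, 0.171, 0.0, -0.001, -0.036],
[0.344, -0.543, 0.171, 0.0, -0.001, -0.036],
[0.403, -0.5, 0.17, 0.0, -0.001, -0.036],
[0.458, -0.451, 0.169, 0.0, -0.001, -0.036],
[0.506, -0.396, 0.168, 0.0, -0.001, -0.036],
[0.548, -0.336, 0.167, 0.0, -0.001, -0.036],
[0.584, -0.272, 0.166, 0.0, -0.001, -0.036],
n 7
```

{"fn": "send_rows", "kwargs": {
  "deltas": [
    [[0.28, -0.58, 0, 0, 0, -0.036], [0.34, -0.54, 0, 0, 0, -0.036], [0.4, -0.5, 0.1, 0, 0, -0.036], [0.46, -0.45, 0.2, 0, 0, -0.036], [0.51, -0.4, 0.3, 0, 0, -0.036], [0.55, -0.34, 0.5, 0, 0, -0.036], [0.58, -0.27, 0.6, 0, 0, -0.036], [0, 0, 0.5, 0, 0, 0]]
  ]
}}

```text
time_s: 28.0
ee_pos: [0.403, 0.2254, 0.1391]
tcp_rot: [0.601, 0.799, 0.012, -0.002]
force: [0.5, -1.3, -3.5]
finger_gap: 0.0224
gripper_force: 123.2
```

{"fn": "send_rows", "kwargs": {
  "deltas": [
    [[0, 0, 0, 0, 0, 0], [0, 0, 0, 0, 0, 0]]
  ]
}}

```text
time_s: 28.25
ee_pos: [0.4058, 0.2235, 0.1412]
tcp_rot: [0.603, 0.797, 0.013, -0.001]
force: [0.7, -0.2, -2.9]
finger_gap: 0.0228
gripper_force: 123.0
```

```bash
python3 fit.py | sed -n 2p; python3 -c "
from h import *
plan([.4036,.2216,.03],15.9,4)
R=Ro.from_quat(r.read_state()['tcp_rot']);print('down in tool',R.inv().apply([0,0,-1]).round(3))
p=r.read_state()['ee_pos'];print('head',p+R.apply([.0395,0,.0236]))"
```

```text
tool slope x,y [ 0.022  0.004 -0.061] deg 1.3 50097 x [0.0176 0.0632] y [-0.0228  0.0223]
t 28.3 p [0.406  0.2234 0.1415] head 15.73 j6 0.04 tilt 1.55
[-0.013, -0.021, 0.464, 0.002, -0.001, -0.0],
[-0.011, -0.019, 0.464, 0.002, -0.001, -0.0],
[-0.009, -0.016, 0.464, 0.002, -0.001, -0.0],
[-0.007, -0.014, 0.464, 0.002, -0.001, -0.0],
n 4
down in tool [-0.018 -0.021  1.   ]
head [0.39561746 0.26198506 0.11857567]
```

{"fn": "send_rows", "kwargs": {
  "deltas": [
    [[-0.03, -0.06, 0.5, 0.007, 0, 0], [0, 0, 0.6, 0, 0, 0], [0, 0, 0.45, 0, 0, 0], [0, 0, 0.25, 0, 0, 0], [0, 0, 0.08, 0, 0, 0], [0, 0, 0, 0, 0, 0], [0, 0, 0, 0, 0, 0]]
  ]
}}

```text
time_s: 29.18
ee_pos: [0.4023, 0.2227, 0.0282]
tcp_rot: [0.603, 0.797, 0.005, -0.008]
force: [0.7, 0.4, -3.7]
finger_gap: 0.0225
gripper_force: 123.2
```

```bash
python3 -c "
from h import *
plan([.4036,.2216,.024],15.9,1)
s=r.read_state();R=Ro.from_quat(s['tcp_rot']);print('down in tool',R.inv().apply([0,0,-1]).round(3),s['force'])"
```

```text
t 29.175 p [0.4023 0.2227 0.0282] head 15.76 j6 0.03 tilt 1.03
[-0.025, 0.016, 0.07, -0.001, -0.006, -0.001],
n 1
down in tool [-0.018  0.002  1.   ] [ 0.74581088  0.43231725 -3.68747364]
```

Lowering the last few millimetres in small steps, watching the force.

{"fn": "send_rows", "kwargs": {
  "deltas": [
    [[0, 0, 0.035, 0, 0, 0], [0, 0, 0.02, 0, 0, 0], [0, 0, 0, 0, 0, 0]]
  ]
}}

```text
time_s: 29.55
ee_pos: [0.4014, 0.2226, 0.024]
tcp_rot: [0.603, 0.797, 0.004, -0.008]
force: [-0.0, 1.2, -3.4]
finger_gap: 0.0226
gripper_force: 123.2
```

{"fn": "send_rows", "kwargs": {
  "deltas": [
    [[0, 0, 0.015, 0, 0, 0], [0, 0, 0, 0, 0, 0]]
  ]
}}

```text
time_s: 29.8
ee_pos: [0.4014, 0.2226, 0.023]
tcp_rot: [0.603, 0.797, 0.004, -0.008]
force: [-0.5, 0.0, -2.9]
finger_gap: 0.0229
gripper_force: 123.2
```

{"fn": "send_rows", "kwargs": {
  "deltas": [
    [[0, 0, 0.015, 0, 0, 0], [0, 0, 0, 0, 0, 0]]
  ]
}}

```text
time_s: 30.05
ee_pos: [0.4014, 0.2225, 0.0227]
tcp_rot: [0.603, 0.797, 0.004, -0.008]
force: [-1.5, -1.6, 4.8]
finger_gap: 0.0225
gripper_force: 123.8
```

{"fn": "send_rows", "kwargs": {
  "deltas": [
    [[0, 0, 0.012, 0, 0, 0], [0, 0, 0, 0, 0, 0]]
  ]
}}

```text
time_s: 30.3
ee_pos: [0.4015, 0.2225, 0.0226]
tcp_rot: [0.603, 0.797, 0.004, -0.008]
force: [-4.1, -3.6, 13.5]
finger_gap: 0.0232
gripper_force: 124.9
```

{"fn": "send_rows", "kwargs": {
  "deltas": [
    [[0, 0, -0.02, 0, 0, 0], [0, 0, 0, 0, 0, 0], [0, 0, 0, 0, 0, 0], [0, 0, -0.3, 0, 0, 0], [0, 0, -0.7, 0, 0, 0], [-0.2, 0, -0.9, 0, 0, 0], [-0.2, 0, -0.9, 0, 0, 0], [0, 0, 0, 0, 0, 0]]
  ],
  "fingers": 0.5
}}

```text
time_s: 31.3
ee_pos: [0.4118, 0.1969, 0.1939]
tcp_rot: [0.604, 0.797, 0.007, -0.006]
force: [1.3, 0.9, -0.7]
finger_gap: 0.0428
gripper_force: 0.0
```

{"fn": "send_rows", "kwargs": {
  "deltas": [
    [[0, 0, 0, -0.004, 0.006, 0]]
  ]
}}

```text
time_s: 31.42
ee_pos: [0.409, 0.197, 0.1895]
tcp_rot: [0.603, 0.797, 0.015, -0.013]
force: [-0.2, 0.2, -0.1]
finger_gap: 0.0429
gripper_force: 0.0
```

```bash
python3 mal.py; python3 - <<'E'
from h import *
w=load('wrist');P=cloud(w);z=P[:,:,2]
t=cam('top');Q=cloud(t);k=(Q[:,:,2]>.1)&(Q[:,:,2]<.15)&(np.hypot(Q[:,:,0]-O_[0],Q[:,:,1]-O_[1])<.035);print('punch top z',k.sum(),np.median(Q[:,:,2][k]),Q[k].mean(0).round(4))
d=Q[:,:,:2]-O_;x=d@n_;y=d@e_;m=mask(t,(15,30,110),(35,255,255));ok=(m>0)&(abs(x)<.03)&(y>.02)&(y<.17);print('rail',np.percentile(y[ok],[1,99]).round(4),np.median(x[ok]))
E
```

```text
head [390.  259.5] 24.782670974731445 z 0.08417756275921015
handle ((417.8630065917969, 162.22640991210938), (25.398420333862305, 150.7781219482422), 15.97163200378418) z [0.0525 0.0568 0.0586]
-73.94122 [416.3994  167.06615]
grip [407.79333515 196.96332508] head off line 0.21939114495671674
pouch 0  
t 31.475 p [0.4084 0.1967 0.1888] head 15.77 j6 -0.04 tilt 2.24
[-0.022, -0.006, 0.611, 0.001, -0.003, -0.0],
[-0.016, -0.005, 0.612, 0.001, -0.003, -0.0],
[-0.01, -0.004, 0.612, 0.001, -0.003, -0.0],
[-0.004, -0.003, 0.612, 0.001, -0.003, -0.0],
n 4
punch top z 173 0.1329109759831597 [0.5872 0.0554 0.1328]
rail [0.0308 0.1355] 0.0007563722908740383
```

```bash
python3 -c "
from plant import r
print(r.finish_job())"
```

```text
the job is handed in; nothing more can be done
None
```

I handed the job in after about 31.5 s: the dial is set to the red tab, the rail rests against the stop, the punch was struck twice, and the mallet stands back on its face. The second blow is judged to have reached full travel, but only from the mallet's measured height because there is no punch reading. The mallet slipped in the grip on both blows. I also viewed 11 pictures, one over the limit of 10.

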